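Load the indexing leak tester with gauges

ROBOT

A 6-joint arm with a two-finger parallel gripper is mounted at the origin on the work surface. World frame = base frame: x ahead of the robot, y to its left, z up, the work surface at z = 0. Lengths are in mm, angles in degrees, forces in N, time in s.
With the tool pointing down it reaches from about 400 to 925 mm from the base axis. Payload 12.5 kg.
Tool frame: the origin (TCP) lies between the finger pads; the fingertips stand r.tcp_to_tips ahead of it and the grasp point (between the pads) lies 3 mm ahead of it (r.tcp_to_tips is the distance from the TCP to the fingertips, in mm); z points along the fingers, y is the line along which they close (so a half turn about z gives the same grasp; the last joint's range is limited). The gripper opens to 95 mm and grips with 3 to 60 N. Pads are 20 mm wide; open, the fingers measure 119 mm over their backs; the gripper's body (75 mm by 180 mm) begins 59 mm behind the grasp point.
Start: joints at [-6.05, 28.126, 89.318, -0, 62.55, -6.05], TCP at [625.015, 0.021, 236.661] pointing down, gripper open.
Joint ranges: [-177.58, 177.58], [-47.91, 125.51], [2.72, 160], [-65.01, 245.01], [3.68, 167.84], [-153.87, 153.87]. Speed limits (degrees/s): [127.2, 127.2, 159.86, 180, 180, 180].

INTERFACE

Orientations are given as a 3x3 rotation matrix whose columns are the frame's x, y, z axes.
In Python, from bench import status, imaging, r gives the robot as it stands. The module is installed in compiled form; this text tells all that it offers.
- The arm moves only by the shell command python3 -m crank 'ROWS' [FORCE]. ROWS is JSON, a list that holds one entry, the list of rows, each a list of 7 numbers: the turn, a rotation vector about the world's x, y, z in degrees, then the shift along the world's x, y, z in cm, then the opening, from 0 (shut) to 1 (fully open). In form: [[[wx, wy, wz, dx, dy, dz, hand], ...]]. A call has 1 to 10 rows; each row shifts and turns the commanded pose from where the row before left it; what a row does not reach is not made up. A row lasts 1/12 s, in which the tool goes at most 41.7 mm and 7.16 degrees, less where a joint would pass 70% of its speed; a pose out of reach is approached as far as the arm can. A call is refused whole if a number of a shift passes 4.17 or a number of a turn 7.16, either way. A call with a gripper value outside its range is refused whole. The fingers move at their own pace and stop on an object; FORCE is the grip in N (left out, the last holds). Time passes only in rows, so rows that do not move let the fingers close. It gives the time, the measured TCP pose, the force, the opening and the grip force at its end, in the units of the state.
- status.get_obs(): the state, without advancing time (a new reading comes with each control period).
- imaging.camera(name): name is "scene" or "side" or "wrist"; returns (picture, depth): 400x640x3 uint8, blue, green, red; 400x640 float32, mm along the optical axis (not along the pixel's ray), 0 where there is no reading.
- imaging.camera_info(name): a dict with "mtx" (3x3 intrinsics, pixels), "view" (4x4, takes a point from world to camera coordinates). Camera axes: x right, y down, z forward; pixel columns grow to the right and rows downward; lengths in mm; the calibration is good to about 2 mm. The wrist camera is an equidistant fisheye: a pixel r from the principal point sees the ray r / f radians off the axis. A picture is of the moment at which its call begins: read the wrist's pose just before it. camera_info takes no time and is no camera call; for the wrist camera it gives the pose at the moment of the call.
- r.job_done(): hands the job in; it is judged then, once.
The state is a dict: "time_s": time; "qpos": joint angles; "joint_vel": joint speeds; "tau": joint torques, N m; "tcp_pos": TCP position; "orientation": TCP orientation; "contact_force": force on the tool from outside, world axes, zero at the start; "torque": the same for the moment, N m; "finger_gap": finger opening in mm; "finger_force": force on a finger pad.
Only numpy, scipy, OpenCV 4.12 (cv2) and the standard library are available. Lean on these libraries where they do the work, as an engineer would, in place of code of your own. Each camera call takes 0.05 s, during which the arm holds its last target. There are 200 camera calls.

TASK

Load every pressure gauge from the blue bin into the leak tester: first turn the turntable by its posts until an empty nest clicks into the open front, then set the gauges one at a time, stem up, flat in the nest there, and turn the table on to the next click to bring an empty nest round for the next one. Finish with all gauges seated in nests under the clear cover and an empty nest clicked in at the front; leave the brass bush in the bin and everything else on the bench where it is, and see to any gauge that gets knocked out of place.

Things in the scene. Friction and masses are not known exactly. Their poses are not given: they have to be found in the camera images.
- station: The leak-test station, fixed on the bench: grey base plate 345 x 330 mm, 16 mm thick. Origin on the bench under the turntable's axis; x points away from the robot (to the covered rear), y left, z up. In front, at x -230 to -155 mm, stands a plunger block 26 mm high with the detent's sprung roller (top 45 mm above the bench).
- cover_edge (a point): Middle of the front edge of the clear plastic cover, on its top side, 119 mm above the bench (underside 114 mm). The cover lies flat on four thin posts from here 215 mm to the rear and 168 mm to either side; a grey block on its rear reaches 169 mm, its brass unions 199 mm. Only the turntable's part in front of this edge can be reached from above.
- turntable (a joint): Turntable angle, rad, anticlockwise from above; turns both ways without end. Metal disc of 155 mm radius, top 45 mm above the bench, steel hub (44 mm dia, 12 mm high) in the middle. It clicks into a detent at each multiple of 72 deg (1.2566 rad), when a nest is at the loading place. The detent catches within about 4 deg and centres itself when let go; passing it takes about 5 N at a post.
- loading_place (a point): Fixed point of the station: where the front nest's centre lies when the turntable is in a detent, 88 mm from the axis towards the robot, at the turntable's top surface (45 mm above the bench).
- nest0 (a point): Centre of nest 0 on the turntable's top surface (turns with it), 88 mm from the axis: a dark flat pad ringed by four black pips 8 mm high whose inner sides stand 30 mm from the centre; a gauge (radius 25 mm) rests flat on the surface between them.
- nest1 (a point): Centre of nest 1 on the turntable's top surface (turns with it), 88 mm from the axis: a dark flat pad ringed by four black pips 8 mm high whose inner sides stand 30 mm from the centre; a gauge (radius 25 mm) rests flat on the surface between them.
- nest2 (a point): Centre of nest 2 on the turntable's top surface (turns with it), 88 mm from the axis: a dark flat pad ringed by four black pips 8 mm high whose inner sides stand 30 mm from the centre; a gauge (radius 25 mm) rests flat on the surface between them.
- nest3 (a point): Centre of nest 3 on the turntable's top surface (turns with it), 88 mm from the axis: a dark flat pad ringed by four black pips 8 mm high whose inner sides stand 30 mm from the centre; a gauge (radius 25 mm) rests flat on the surface between them.
- nest4 (a point): Centre of nest 4 on the turntable's top surface (turns with it), 88 mm from the axis: a dark flat pad ringed by four black pips 8 mm high whose inner sides stand 30 mm from the centre; a gauge (radius 25 mm) rests flat on the surface between them.
- post0 (a point): Top centre of turning post 0, one of five identical upright black round posts of 16 mm diameter and 45 mm height on the turntable, 135 mm from the axis, 72 deg apart, each midway in angle between two neighbouring nests (post 0 between nests 0 and 1). They are what one holds to turn the table; top 90 mm above the bench, foot at 45 mm.
- bin: The shallow blue bin, fixed: 240 mm (x) x 170 mm (y), 35 mm high, walls and floor 4 mm; origin under its centre at bench level. It stands left or right of the station.
- gauge0: A small pressure gauge, face down: steel case 50 mm diameter (dark bezel 52 mm, seen only), 24 mm high, with a round brass connection stem of 16 mm diameter and 26 mm length standing up in the middle (top 50 mm above its underside; a thin 23 mm collar, seen only, at its foot). Origin at the centre of its underside, z up along the stem. About 150 g. None if absent from this run.
- gauge1: A small pressure gauge, face down: steel case 50 mm diameter (dark bezel 52 mm, seen only), 24 mm high, with a round brass connection stem of 16 mm diameter and 26 mm length standing up in the middle (top 50 mm above its underside; a thin 23 mm collar, seen only, at its foot). Origin at the centre of its underside, z up along the stem. About 150 g. None if absent from this run.
- gauge2: A small pressure gauge, face down: steel case 50 mm diameter (dark bezel 52 mm, seen only), 24 mm high, with a round brass connection stem of 16 mm diameter and 26 mm length standing up in the middle (top 50 mm above its underside; a thin 23 mm collar, seen only, at its foot). Origin at the centre of its underside, z up along the stem. About 150 g. None if absent from this run.
- gauge3: A small pressure gauge, face down: steel case 50 mm diameter (dark bezel 52 mm, seen only), 24 mm high, with a round brass connection stem of 16 mm diameter and 26 mm length standing up in the middle (top 50 mm above its underside; a thin 23 mm collar, seen only, at its foot). Origin at the centre of its underside, z up along the stem. About 150 g. None if absent from this run.
- bush: A brass bush in the bin, not a gauge: 28 mm diameter, 20 mm high, origin under its centre. Stays in the bin.
- nylon_ring: Bystander: white plastic ring, 84 mm outside, 24 mm high; origin at its underside. Leave alone.
- screw_bowl: Bystander: small steel bowl, 60 mm dia, 25 mm high; origin at its underside. Leave alone.
- screwdriver: Bystander: green-handled screwdriver, 150 mm; origin at its underside. Leave alone.
- dial_disc: Bystander: white dial disc, 48 mm dia, 4 mm thick; origin at its underside. Leave alone.
- spanner: Bystander: steel spanner, 150 mm; origin at its underside. Leave alone.
- cleaner: Bystander: white bottle, 44 mm dia, 90 mm high; origin at its underside. Leave alone.
- cup: Bystander: steel cup, 60 mm dia, 60 mm high; origin at its underside. Leave alone.
Mind the look-alikes: they are no part of the job. What is shaped like the gauge0 but orange or turquoise is not meant.

How it is judged (in metres and radians):
On the way, in this order (a step that is already met when the one before it is completed fails the run):
1. an empty nest is clicked in at the loading place before any gauge is on the turntable (horizontal distance between any of nest0, nest1, nest2, nest3, nest4 and loading_place below 0.004 m and velocity of joint turntable between -0.05 and 0.05 rad/s and horizontal distance between each of gauge0, gauge1, gauge2, gauge3 and station above 0.155 m), for 0.2 s.
2. a gauge is seated in the nest at the loading place, with the turntable in its detent (horizontal distance between any of nest0, nest1, nest2, nest3, nest4 and loading_place below 0.004 m and velocity of joint turntable between -0.05 and 0.05 rad/s and ((((horizontal distance between gauge0 and nest0 below 0.008 m or horizontal distance between gauge0 and nest1 below 0.008 m or horizontal distance between gauge0 and nest2 below 0.008 m or horizontal distance between gauge0 and nest3 below 0.008 m or horizontal distance between gauge0 and nest4 below 0.008 m) and height (world z) of gauge0 between 0.042 and 0.049 m and angle between gauge0's own z axis and vertical below 0.1 rad) and horizontal distance between gauge0 and loading_place below 0.014 m) or (((horizontal distance between gauge1 and nest0 below 0.008 m or horizontal distance between gauge1 and nest1 below 0.008 m or horizontal distance between gauge1 and nest2 below 0.008 m or horizontal distance between gauge1 and nest3 below 0.008 m or horizontal distance between gauge1 and nest4 below 0.008 m) and height (world z) of gauge1 between 0.042 and 0.049 m and angle between gauge1's own z axis and vertical below 0.1 rad) and horizontal distance between gauge1 and loading_place below 0.014 m) or (((horizontal distance between gauge2 and nest0 below 0.008 m or horizontal distance between gauge2 and nest1 below 0.008 m or horizontal distance between gauge2 and nest2 below 0.008 m or horizontal distance between gauge2 and nest3 below 0.008 m or horizontal distance between gauge2 and nest4 below 0.008 m) and height (world z) of gauge2 between 0.042 and 0.049 m and angle between gauge2's own z axis and vertical below 0.1 rad) and horizontal distance between gauge2 and loading_place below 0.014 m) or (((horizontal distance between gauge3 and nest0 below 0.008 m or horizontal distance between gauge3 and nest1 below 0.008 m or horizontal distance between gauge3 and nest2 below 0.008 m or horizontal distance between gauge3 and nest3 below 0.008 m or horizontal distance between gauge3 and nest4 below 0.008 m) and height (world z) of gauge3 between 0.042 and 0.049 m and angle between gauge3's own z axis and vertical below 0.1 rad) and horizontal distance between gauge3 and loading_place below 0.014 m))), for 0.2 s.
3. a gauge has been turned in under the cover and an empty nest is clicked in at the loading place (horizontal distance between any of nest0, nest1, nest2, nest3, nest4 and loading_place below 0.004 m and velocity of joint turntable between -0.05 and 0.05 rad/s and ((((horizontal distance between gauge0 and nest0 below 0.008 m or horizontal distance between gauge0 and nest1 below 0.008 m or horizontal distance between gauge0 and nest2 below 0.008 m or horizontal distance between gauge0 and nest3 below 0.008 m or horizontal distance between gauge0 and nest4 below 0.008 m) and height (world z) of gauge0 between 0.042 and 0.049 m and angle between gauge0's own z axis and vertical below 0.1 rad) and horizontal distance between gauge0 and loading_place above 0.06 m) or (((horizontal distance between gauge1 and nest0 below 0.008 m or horizontal distance between gauge1 and nest1 below 0.008 m or horizontal distance between gauge1 and nest2 below 0.008 m or horizontal distance between gauge1 and nest3 below 0.008 m or horizontal distance between gauge1 and nest4 below 0.008 m) and height (world z) of gauge1 between 0.042 and 0.049 m and angle between gauge1's own z axis and vertical below 0.1 rad) and horizontal distance between gauge1 and loading_place above 0.06 m) or (((horizontal distance between gauge2 and nest0 below 0.008 m or horizontal distance between gauge2 and nest1 below 0.008 m or horizontal distance between gauge2 and nest2 below 0.008 m or horizontal distance between gauge2 and nest3 below 0.008 m or horizontal distance between gauge2 and nest4 below 0.008 m) and height (world z) of gauge2 between 0.042 and 0.049 m and angle between gauge2's own z axis and vertical below 0.1 rad) and horizontal distance between gauge2 and loading_place above 0.06 m) or (((horizontal distance between gauge3 and nest0 below 0.008 m or horizontal distance between gauge3 and nest1 below 0.008 m or horizontal distance between gauge3 and nest2 below 0.008 m or horizontal distance between gauge3 and nest3 below 0.008 m or horizontal distance between gauge3 and nest4 below 0.008 m) and height (world z) of gauge3 between 0.042 and 0.049 m and angle between gauge3's own z axis and vertical below 0.1 rad) and horizontal distance between gauge3 and loading_place above 0.06 m)) and not (((horizontal distance between gauge0 and nest0 below 0.008 m or horizontal distance between gauge0 and nest1 below 0.008 m or horizontal distance between gauge0 and nest2 below 0.008 m or horizontal distance between gauge0 and nest3 below 0.008 m or horizontal distance between gauge0 and nest4 below 0.008 m) and height (world z) of gauge0 between 0.042 and 0.049 m and angle between gauge0's own z axis and vertical below 0.1 rad) and horizontal distance between gauge0 and loading_place below 0.014 m) and not (((horizontal distance between gauge1 and nest0 below 0.008 m or horizontal distance between gauge1 and nest1 below 0.008 m or horizontal distance between gauge1 and nest2 below 0.008 m or horizontal distance between gauge1 and nest3 below 0.008 m or horizontal distance between gauge1 and nest4 below 0.008 m) and height (world z) of gauge1 between 0.042 and 0.049 m and angle between gauge1's own z axis and vertical below 0.1 rad) and horizontal distance between gauge1 and loading_place below 0.014 m) and not (((horizontal distance between gauge2 and nest0 below 0.008 m or horizontal distance between gauge2 and nest1 below 0.008 m or horizontal distance between gauge2 and nest2 below 0.008 m or horizontal distance between gauge2 and nest3 below 0.008 m or horizontal distance between gauge2 and nest4 below 0.008 m) and height (world z) of gauge2 between 0.042 and 0.049 m and angle between gauge2's own z axis and vertical below 0.1 rad) and horizontal distance between gauge2 and loading_place below 0.014 m) and not (((horizontal distance between gauge3 and nest0 below 0.008 m or horizontal distance between gauge3 and nest1 below 0.008 m or horizontal distance between gauge3 and nest2 below 0.008 m or horizontal distance between gauge3 and nest3 below 0.008 m or horizontal distance between gauge3 and nest4 below 0.008 m) and height (world z) of gauge3 between 0.042 and 0.049 m and angle between gauge3's own z axis and vertical below 0.1 rad) and horizontal distance between gauge3 and loading_place below 0.014 m)), for 0.2 s.
At the end, for the whole second after the job is handed in: Every gauge present is upright (within 0.1 rad), flat on the turntable (within 4 mm), within 8 mm of a nest's centre and at rest; none is in the nest at the loading place (all more than 60 mm from it); the turntable is in a detent, at rest: a nest's centre within 4 mm of the loading place (horizontal distance between any of nest0, nest1, nest2, nest3, nest4 and loading_place below 0.004 m and velocity of joint turntable between -0.05 and 0.05 rad/s and (horizontal distance between gauge0 and nest0 below 0.008 m or horizontal distance between gauge0 and nest1 below 0.008 m or horizontal distance between gauge0 and nest2 below 0.008 m or horizontal distance between gauge0 and nest3 below 0.008 m or horizontal distance between gauge0 and nest4 below 0.008 m) and height (world z) of gauge0 between 0.042 and 0.049 m and angle between each of gauge0, gauge1, gauge2, gauge3's own z axis and vertical below 0.1 rad and horizontal distance between each of gauge0, gauge1, gauge2, gauge3 and loading_place above 0.06 m and (horizontal distance between gauge1 and nest0 below 0.008 m or horizontal distance between gauge1 and nest1 below 0.008 m or horizontal distance between gauge1 and nest2 below 0.008 m or horizontal distance between gauge1 and nest3 below 0.008 m or horizontal distance between gauge1 and nest4 below 0.008 m) and height (world z) of gauge1 between 0.042 and 0.049 m and (horizontal distance between gauge2 and nest0 below 0.008 m or horizontal distance between gauge2 and nest1 below 0.008 m or horizontal distance between gauge2 and nest2 below 0.008 m or horizontal distance between gauge2 and nest3 below 0.008 m or horizontal distance between gauge2 and nest4 below 0.008 m) and height (world z) of gauge2 between 0.042 and 0.049 m and (horizontal distance between gauge3 and nest0 below 0.008 m or horizontal distance between gauge3 and nest1 below 0.008 m or horizontal distance between gauge3 and nest2 below 0.008 m or horizontal distance between gauge3 and nest3 below 0.008 m or horizontal distance between gauge3 and nest4 below 0.008 m) and height (world z) of gauge3 between 0.042 and 0.049 m and linear speed of each of gauge0, gauge1, gauge2, gauge3 below 0.02 m/s); the robot touches nothing.
It fails at once if the brass bush is taken out of the bin (height (world z) of bush above 0.06 m or horizontal distance between bush and bin above 0.16 m).
It fails at once if something else on the bench is moved more than 5 cm (distance of any of nylon_ring, screw_bowl, screwdriver, dial_disc, spanner, cleaner, cup from where it was at the start of the episode above 0.05 m).
Of gauge0, gauge1, gauge2, gauge3 only 3 to 4 are there at a start; the rules pass over those that are not, and their reading is None.
At some moment in a run one of gauge0, gauge1, gauge2, gauge3 may be knocked a few centimetres aside while the robot is not near it.
It also fails if it takes over 210 s, if anything falls off the work surface, if the arm or the gripper's body presses on something with over 40 N, if the wrist force passes 120 N, or if a joint passes its speed limit or range.

## Working session

There is one attempt and no reset: what is moved stays moved. The work goes in short steps, Python scripts to look and compute and a shell command to move; the robot and the scene stay as the last step left them, time stands still between calls to the robot, and variables do not carry over. Pictures are saved under pics/ and viewed, at most 14 in all, crops included, and the job is handed in when it is done.

```bash
mkdir -p pics; ls; python3 - <<'E'
from bench import status, imaging, r
import cv2, numpy as np
o=status.get_obs(); print(o['time_s'],o['tcp_pos'],o['orientation'],o['finger_gap'],r.tcp_to_tips)
for n in ('scene','side','wrist'):
    i=imaging.camera_info(n); print(n,np.round(i['mtx'],1).tolist(),np.round(i['view'],3).tolist())
    p,d=imaging.camera(n); cv2.imwrite(f'pics/{n}0.png',p); np.save(f'{n}0.npy',d)
E
```

```text
pics
0.0 [6.24775084e+02 4.99803673e-02 2.36057678e+02] [[-1.22688397e-05  9.99999380e-01 -1.11325725e-03]
 [ 9.99999994e-01  1.23942646e-05  1.12657953e-04]
 [ 1.12671681e-04 -1.11325586e-03 -9.99999374e-01]] 94.92328620365001 22.0
scene [[498.6, 0.0, 331.8], [0.0, 498.6, 197.6], [0.0, 0.0, 1.0]] [[-0.014, 1.0, 0.006, 27.952], [0.86, 0.015, -0.51, -392.797], [-0.51, -0.002, -0.86, 1776.276], [0.0, 0.0, 0.0, 1.0]]
side [[483.9, 0.0, 317.5], [0.0, 483.9, 199.9], [0.0, 0.0, 1.0]] [[0.919, -0.395, 0.011, -478.837], [-0.242, -0.585, -0.774, 186.249], [0.312, 0.708, -0.633, 1367.8], [0.0, 0.0, 0.0, 1.0]]
wrist [[309.7, 0.0, 322.4], [0.0, 309.7, 196.9], [0.0, 0.0, 1.0]] [[1.0, 0.0, -0.0, -625.698], [0.0, -0.963, 0.27, -29.762], [-0.0, -0.27, -0.963, 391.418], [0.0, 0.0, 0.0, 1.0]]
```

View pics/scene0.png

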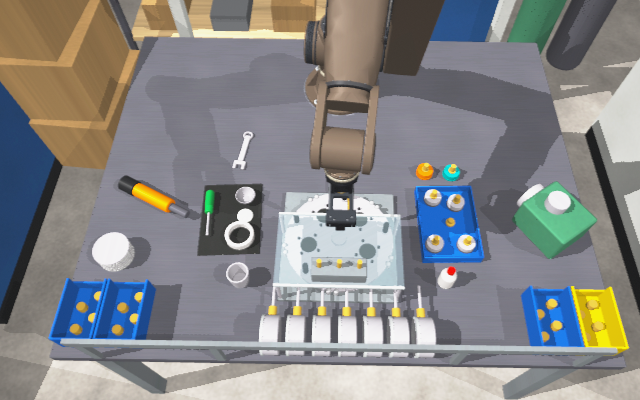

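View pics/side0.png

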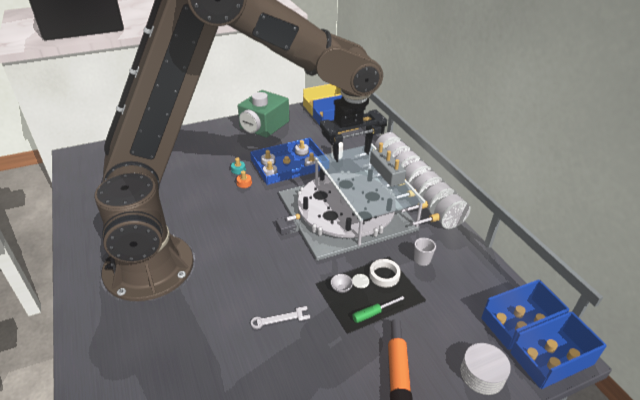

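View pics/wrist0.png

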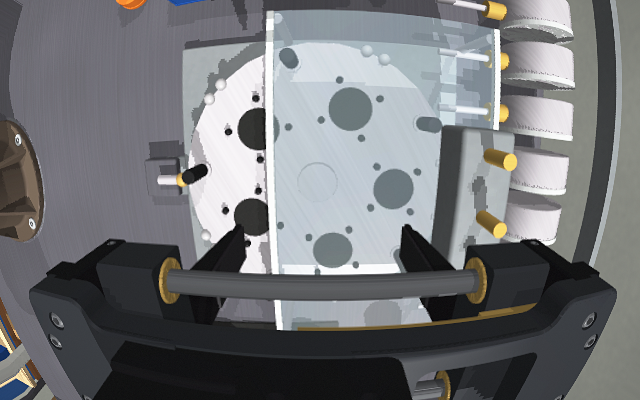

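The scene view (facing the robot, right = +y) shows the blue bin at (450,222). The white-cased, brass-stemmed gauges are at (433,197), (455,202), (435,243) and (467,243), with the bush at (450,222). Look-alikes to leave: orange (426,170) and turquoise (452,170). In the wrist view a post is at the plunger (195,172), so the table is about half a pitch off.

```bash
cat > h.py <<'E'
from bench import status, imaging, r
import cv2, numpy as np
def ray(i,n,u,v):
    K=i['mtx']; V=np.array(i['view']); x=(u-K[0][2])/K[0][0]; y=(v-K[1][2])/K[1][1]
    if n=='wrist':
        t=np.hypot(x,y); d=np.array([np.sin(t)*x/max(t,1e-9),np.sin(t)*y/max(t,1e-9),np.cos(t)])
    else: d=np.array([x,y,1.])
    R=V[:3,:3]; return -R.T@V[:3,3], R.T@d
def onplane(i,n,u,v,z):
    c,d=ray(i,n,u,v); return (c+d*(z-c[2])/d[2])[:2]
def proj(i,P):  # pinhole
    V=np.array(i['view']); q=V[:3,:3]@P+V[:3,3]; K=np.array(i['mtx']); q=K@(q/q[2]); return q[:2]
def snap(n,name=None):
    i=imaging.camera_info(n); p,d=imaging.camera(n)
    if name: cv2.imwrite(f'pics/{name}.png',p)
    return i,p,d
E
python3 - <<'E'
from h import *
i=imaging.camera_info('wrist'); p=cv2.imread('pics/wrist0.png')
hsv=cv2.cvtColor(p,cv2.COLOR_BGR2HSV)
for (u,v) in [(350,108),(393,188),(332,250),(252,217),(258,130)]:
    g=hsv[v,u].astype(int); m=(np.abs(hsv.astype(int)-g)[:,:,2]<20).astype(np.uint8)
    n,l,s,c=cv2.connectedComponentsWithStats(m); k=l[v,u]; print('nest',s[k],c[k].round(1),onplane(i,'wrist',*c[k],45).round(1))
print('hub',onplane(i,'wrist',317,182,57))
for u,v in [(268,15),(270,100),(272,200),(275,325)]: print('edge',onplane(i,'wrist',u,v,119).round(1))
print('post',onplane(i,'wrist',203,168,90),onplane(i,'wrist',187,178,45))
i=imaging.camera_info('scene'); p=cv2.imread('pics/scene0.png')
big=cv2.resize(p[150:300,260:500],None,fx=3.3,fy=3.3,interpolation=cv2.INTER_CUBIC); cv2.imwrite('pics/crop1.png',big)
hsv=cv2.cvtColor(p,cv2.COLOR_BGR2HSV)
m=cv2.inRange(hsv,(12,90,90),(30,255,255)); n,l,s,c=cv2.connectedComponentsWithStats(m)
for k in range(1,n):
    if 415<c[k][0]<480 and 150<c[k][1]<265 and s[k][4]>8: print('brass',s[k],c[k].round(1),onplane(i,'scene',*c[k],45).round(1))
m=cv2.inRange(hsv,(105,150,60),(125,255,255)); n,l,s,c=cv2.connectedComponentsWithStats(m)
for k in range(1,n):
    if 415<c[k][0]<480 and 185<c[k][1]<265 and s[k][4]>300: print('bin',s[k],c[k].round(1),onplane(i,'scene',*c[k],30).round(1))
E
```

```text
nest [ 329   88   43   43 1444] [350.  108.7] [655.6  81.4]
nest [ 374  169   39   40 1221] [393.  188.6] [707.1  -8.1]
nest [ 313  233   39   35 1055] [332.3 249.8] [637.7 -84.5]
nest [234 199  35  36 949] [251.4 216.3] [541.8 -41.9]
nest [238 108  28  42 882] [252.4 128.6] [548.1  60.5]
hub [619.86444155   2.08133842]
edge [578.9 165.2]
edge [581.   88.5]
edge [ 5.803e+02 -2.000e-01]
edge [ 574.1 -142.3]
post [504.39261919  25.01167211] [463.48743697   5.38764673]
brass [416 163  17  17 233] [424.2 171.1] [383.4 262.6]
brass [449 164   7  10  49] [452.1 168.4] [371.8 350.2]
brass [430 189   7  10  52] [433.5 194.1] [466.  283.9]
brass [453 195   8   9  52] [456.6 199.1] [482.5 351.7]
brass [446 218   9   9  57] [449.8 221.9] [560.1 323. ]
brass [432 236   8   9  58] [435.4 240.1] [619.4 275.7]
brass [463 236   9  10  56] [467.3 240.5] [619.  366.5]
bin [ 414  186   70   77 3189] [447.8 224.7] [561.4 320. ]
```

View pics/crop1.png

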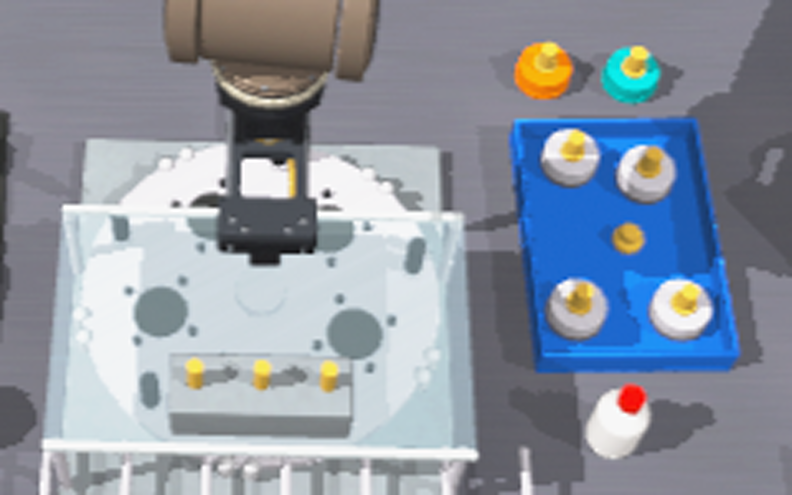

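Crop confirms the choice: four white-cased gauges in the blue bin, and the smaller bush alone at its centre. Next I move over the front post, turning the tool 90°.

```bash
python3 -m crank '[[[0,0,7,-1.0,0.12,-0.4,1],[0,0,7,-1.0,0.12,-0.4,1],[0,0,7,-1.0,0.12,-0.4,1],[0,0,7,-1.0,0.12,-0.4,1],[0,0,7,-1.0,0.12,-0.4,1],[0,0,7,-1.0,0.12,-0.4,1],[0,0,7,-1.0,0.12,-0.4,1],[0,0,7,-1.0,0.12,-0.4,1],[0,0,7,-1.0,0.12,-0.4,1],[0,0,7,-1.0,0.12,-0.4,1]]]'
python3 -m crank '[[[0,0,7,-1.0,0.12,-0.4,0.4],[0,0,7,-1.0,0.12,-0.4,0.4],[0,0,6,-1.0,0.12,-0.4,0.4],[0,0,0,-1,0,0,0.4],[0,0,0,0,0,0,0.4],[0,0,0,0,0,0,0.4]]]'
python3 - <<'E'
from h import *
i,p,d=snap('wrist','w1'); np.save('w1.npy',d)
i,p,d=snap('scene','s1')
print(status.get_obs()['qpos'])
E
```

```text
time_s: 0.98
tcp_pos: [524.4, 12.1, 196.3]
orientation: [[-0.942, 0.336, -0.0], [0.336, 0.942, 0.0], [0.0, 0.0, -1.0]]
contact_force: [0.3, 0.7, 0.0]
finger_gap: 94.9
finger_force: 0.0
time_s: 1.48
tcp_pos: [485.1, 15.6, 185.0]
orientation: [[-1.0, 0.004, 0.001], [0.004, 1.0, 0.0], [-0.001, 0.0, -1.0]]
contact_force: [-0.4, 0.6, 0.7]
finger_gap: 60.2
finger_force: 0.0
[-5.96853857e+00  2.08018020e+01  1.11901171e+02  7.34540604e-03
  4.72466094e+01 -9.58371330e+01]
```

View pics/w1.png

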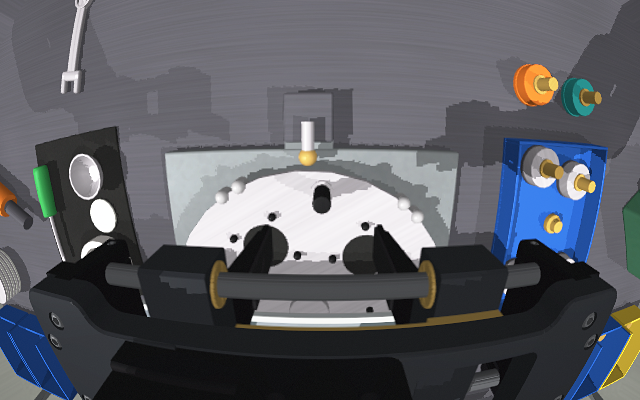

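```bash
python3 - <<'E'
from h import *
i=imaging.camera_info('wrist'); p=cv2.imread('pics/w1.png')
for v in (186,190,194): print('top',v,onplane(i,'wrist',321,v,90).round(1))
print('foot',onplane(i,'wrist',322,210,45).round(1))
a=onplane(i,'wrist',165,152,16);b=onplane(i,'wrist',459,153,16); print('plate',a,b,np.degrees(np.arctan2(-(b-a)[0],(b-a)[1])))
print('roller',onplane(i,'wrist',307,158,40))
cv2.imwrite('pics/w1c.png',cv2.resize(p[140:260,220:420],None,fx=4,fy=4))
print(p[180:216:2,321].tolist())
E
```

```text
top 186 [469.8  15.5]
top 190 [473.2  15.5]
top 194 [476.5  15.5]
foot [505.1  16.2]
plate [ 446.98014114 -160.65412248] [449.96577086 167.0633152 ] -0.5219717659896906
roller [454.41220332   1.92408483]
[[169, 164, 171], [245, 242, 245], [120, 117, 120], [16, 13, 15], [20, 18, 20], [22, 21, 20], [20, 19, 20], [20, 19, 20], [31, 31, 31], [48, 47, 46], [45, 44, 44], [46, 43, 44], [46, 45, 45], [45, 44, 43], [45, 43, 43], [43, 42, 41], [35, 35, 32], [200, 195, 201]]
```

View pics/w1c.png

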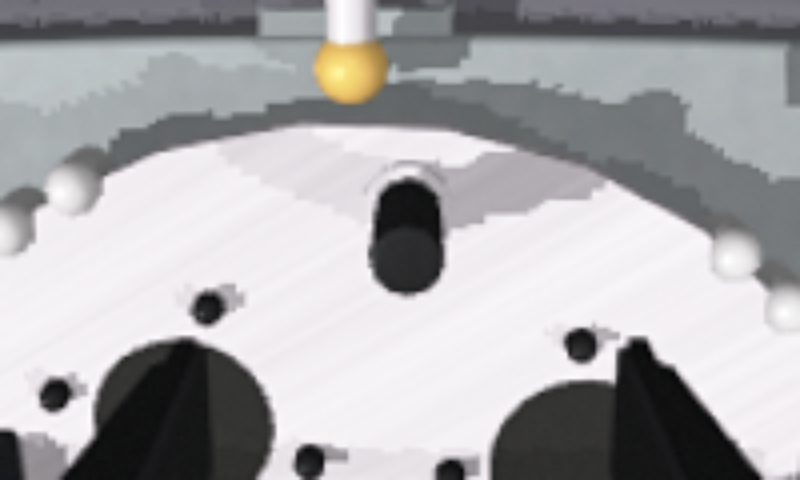

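```bash
python3 - <<'E'
from h import *
i=imaging.camera_info('wrist')
print('top',onplane(i,'wrist',321.5,205.5,90).round(1), 'foot',onplane(i,'wrist',322,188,45))
print('cam',ray(i,'wrist',320,200)[0])
E
```

```text
top [486.4  15.9] foot [482.82213916  16.21742689]
cam [410.24453195  16.90136854 333.56864156]
```

Post top at crop (406,262) → world (486,16,90). That is 135 mm from the axis at (619,1.5), as specified. I descend, grip it and turn about 30° clockwise.

```bash
python3 -m crank '[[[0,0,0,0,0,-2,0.4],[0,0,0,0,0,-2,0.4],[0,0,0,0,0,-2,0.4],[0,0,0,0,0,-2,0.4],[0,0,0,0,0,-1.4,0.4],[0,0,0,0,0,-1,0.4],[0,0,0,0,0,0,0.4],[0,0,0,0,0,0,0.1],[0,0,0,0,0,0,0.1],[0,0,0,0,0,0,0.1]]]' 30
python3 -m crank '[[[0,0,0,0,0,0,0.1],[0,0,0,0,0,0,0.1],[0,0,0,0,0,0,0.1],[0,0,0,0,0,0,0.1]]]' 30
```

```text
time_s: 2.42
tcp_pos: [485.5, 15.6, 81.5]
orientation: [[-1.0, 0.0, 0.002], [0.0, 1.0, -0.0], [-0.002, -0.0, -1.0]]
contact_force: [0.1, 0.2, 0.9]
finger_gap: 23.2
finger_force: 0.0
time_s: 2.75
tcp_pos: [485.4, 15.6, 81.4]
orientation: [[-1.0, 0.0, 0.001], [0.0, 1.0, -0.0], [-0.001, -0.0, -1.0]]
contact_force: [-1.3, -0.5, 6.3]
finger_gap: 15.6
finger_force: 30.0
```

```bash
python3 -m crank '[[[0,0,0,0.05,0.4,0,0.1],[0,0,0,0.1,0.6,0,0.1],[0,0,0,0.15,0.7,0,0.1],[0,0,0,0.2,0.7,0,0.1],[0,0,0,0.2,0.7,0,0.1],[0,0,0,0.25,0.7,0,0.1],[0,0,0,0.3,0.7,0,0.1],[0,0,0,0.3,0.6,0,0.1],[0,0,0,0.3,0.6,0,0.1],[0,0,0,0.3,0.5,0,0.1]]]' 30
python3 -m crank '[[[0,0,0,0.3,0.4,0,0.1],[0,0,0,0,0,0,0.1],[0,0,0,0,0,0,0.1]]]'
python3 -m crank '[[[0,0,0,0,0,0,0.3],[0,0,0,0,0,0,0.4],[0,0,0,0,0,0,0.4],[0,0,0,0,0,0,0.4],[0,0,0,0,0,2,0.4],[0,0,0,0,0,2,0.4],[0,0,0,0,0,2,0.4],[0,0,0,0,0,3,0.4],[0,0,0,0,0,3,0.4],[0,0,0,0,0,0,0.4]]]'
python3 - <<'E'
from h import *
i,p,d=snap('wrist','w2'); 
hsv=cv2.cvtColor(p,cv2.COLOR_BGR2GRAY)
m=cv2.inRange(hsv,40,75)
n,l,s,c=cv2.connectedComponentsWithStats(m)
for k in range(1,n):
    if s[k][4]>250: print(s[k],c[k].round(1),onplane(i,'wrist',*c[k],45).round(1))
E
```

```text
time_s: 3.58
tcp_pos: [505.7, 77.8, 81.2]
orientation: [[-1.0, 0.0, -0.002], [0.0, 1.0, -0.0], [0.002, -0.0, -1.0]]
contact_force: [-4.2, 0.1, 8.9]
finger_gap: 15.3
finger_force: 30.0
time_s: 3.83
tcp_pos: [509.0, 82.1, 81.2]
orientation: [[-1.0, -0.0, -0.001], [-0.0, 1.0, 0.0], [0.001, 0.0, -1.0]]
contact_force: [-3.3, 3.8, 7.3]
finger_gap: 15.4
finger_force: 30.0
time_s: 4.67
tcp_pos: [511.3, 81.7, 205.5]
orientation: [[-1.0, -0.0, 0.007], [-0.0, 1.0, 0.0], [-0.007, 0.0, -1.0]]
contact_force: [-0.2, -0.9, 1.1]
finger_gap: 37.9
finger_force: 0.0
[ 574    0   66  109 2947] [619.5  42. ] [291.9 510.3]
[ 444  100  126   67 2118] [479.4 123.5] [441.8 252. ]
[  21  110   84  157 4121] [ 59.  178.1] [ 497.6 -275.6]
[537 120  33  67 955] [556.3 141.8] [453.4 370.8]
[577 121  48  29 908] [601.  135.6] [436.7 464.4]
[508 128  25  35 265] [518.1 140. ] [456.2 307.1]
[596 145  44  61 645] [618.7 182.6] [501.5 529.9]
[  0 167  20  41 339] [  8.7 188.6] [ 510.3 -426.3]
[ 227  183   42   42 1351] [247.9 203.3] [531.2   3.5]
[ 390  207   89   46 1347] [439.4 229.8] [562.8 215.1]
[ 105  263  141   31 2580] [170.7 279. ] [ 632.6 -109.7]
[ 401  262  140   34 2214] [481.6 278.1] [632.2 286.5]
[ 254  267  138   27 1777] [322.9 280.2] [624.2  83.4]
[   0  283  135  117 8681] [ 54.  341.6] [ 825.6 -454. ]
[ 385  289  232  111 8859] [524.5 353.7] [799.3 423.7]
[251 290 142  22 801] [321.5 297. ] [648.2  81.8]
```

View pics/w2.png

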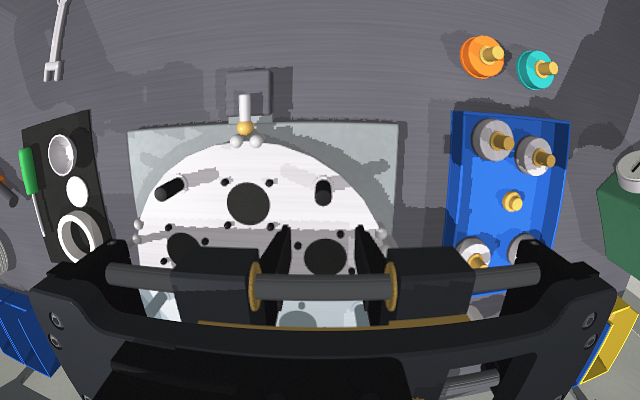

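The wrist view shows the table clicked: roller (245,128) sits between two balls, and an empty nest is at (248,203) → (531,3.5). Now over the bin.

```bash
python3 -m crank '[[[0,0,0,0.4,2.9,0,0.4],[0,0,0,0.4,2.9,0,0.4],[0,0,0,0.4,2.9,0,0.4],[0,0,0,0.4,2.9,0,0.4],[0,0,0,0.4,3,0,0.4],[0,0,0,0.4,3,0,0.4],[0,0,0,0.3,3,0,0.4],[0,0,0,0.2,3,0,0.4],[0,0,0,0,0,0,0.4],[0,0,0,0,0,0,0.4]]]'
python3 - <<'E'
from h import *
i,p,d=snap('wrist','w3'); 
hsv=cv2.cvtColor(p,cv2.COLOR_BGR2HSV)
m=cv2.inRange(hsv,(12,90,90),(30,255,255)); n,l,s,c=cv2.connectedComponentsWithStats(m)
for k in range(1,n):
    if s[k][4]>60: print(s[k],c[k].round(1),onplane(i,'wrist',*c[k],50).round(1))
E
```

```text
time_s: 5.55
tcp_pos: [537.9, 318.6, 199.0]
orientation: [[-1.0, -0.002, -0.002], [-0.002, 1.0, -0.001], [0.002, -0.001, -1.0]]
contact_force: [-0.8, -0.8, 0.3]
finger_gap: 38.3
finger_force: 0.0
[ 254    0   49   46 1774] [278.1  22.2] [372.4 276.7]
[347   7  21  25 400] [357.7  19.5] [369.7 352.9]
[280 100  22  21 375] [290.7 110. ] [460.2 289.2]
[347 115  23  22 378] [357.9 126. ] [475.4 353.4]
[ 67 117  13  12 119] [ 73. 122.] [452.   15.3]
[324 170  24  25 450] [335.5 182. ] [530.7 332.4]
[291 243   6  18  70] [293.3 250.6] [605.4 288.7]
[248 262  13  49 342] [253.1 286.3] [652.2 240.7]
[385 262  13  49 345] [391.8 286.6] [652.1 399. ]
[ 198  314  273   17 1211] [361.  324.1] [706.1 366.8]
[470 364  11   9  72] [475.8 368. ] [815.9 553.7]
[ 32 367  18  20 174] [ 40.6 376.5] [ 996.8 -357.7]
[ 55 378  18  21 180] [ 63.6 388.3] [1001.3 -270.4]
```

View pics/w3.png

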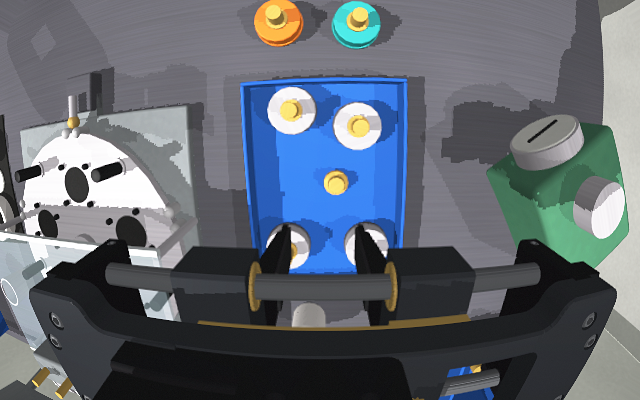

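Directly beneath the camera, gauge A's stem is at (291,110) → (460.5,288.5) and B's at (358,126) → (475,353). The bush is at (335,182). Going to A.

```bash
python3 -m crank '[[[0,0,0,-1.5,-0.6,-1.5,0.4],[0,0,0,-1.5,-0.6,-1.5,0.4],[0,0,0,-1.5,-0.6,-1.5,0.4],[0,0,0,-1.6,-0.6,-1.5,0.4],[0,0,0,-1.6,-0.6,-1.5,0.4],[0,0,0,0,0,-2,0.4],[0,0,0,0,0,-2,0.4],[0,0,0,0,0,-1.5,0.4],[0,0,0,0,0,-1,0.4],[0,0,0,0,0,-0.5,0.4]]]'
python3 -m crank '[[[0,0,0,0,0,0,0.4],[0,0,0,0,0,0,0.1],[0,0,0,0,0,0,0.1],[0,0,0,0,0,0,0.1],[0,0,0,0,0,0,0.1],[0,0,0,0,0,0,0.1],[0,0,0,0,0,0,0.1]]]' 40
```

```text
time_s: 6.43
tcp_pos: [461.2, 286.5, 54.4]
orientation: [[-1.0, 0.001, -0.002], [0.001, 1.0, -0.001], [0.002, -0.001, -1.0]]
contact_force: [-0.1, -0.3, -0.1]
finger_gap: 37.8
finger_force: 0.0
time_s: 7.02
tcp_pos: [461.7, 287.7, 56.2]
orientation: [[-1.0, -0.0, 0.001], [-0.0, 1.0, 0.0], [-0.001, 0.0, -1.0]]
contact_force: [-0.5, -1.3, 5.5]
finger_gap: 15.0
finger_force: 40.0
```

```bash
python3 -m crank '[[[0,0,0,0,0,1,0.1],[0,0,0,0,0,2,0.1],[0,0,0,0,0,2,0.1],[0,0,0,0,0,2,0.1],[0,0,0,0,0,2,0.1],[0,0,0,0,0,2,0.1],[0,0,0,0,-1,1.5,0.1],[0,0,0,0.5,-1.9,1.5,0.1],[0,0,0,0.5,-2,0,0.1],[0,0,0,0.5,-2,0,0.1]]]'
python3 -m crank '[[[0,0,0,0.5,-2,0,0.1],[0,0,0,0.5,-2,0,0.1],[0,0,0,0.5,-2,0,0.1],[0,0,0,0.5,-2,0,0.1],[0,0,0,0.5,-2,0,0.1],[0,0,0,0.5,-2,0,0.1],[0,0,0,0.5,-2,0,0.1],[0,0,0,0.5,-2,0,0.1],[0,0,0,0.5,-2,0,0.1],[0,0,0,0.5,-2,0,0.1]]]'
python3 -m crank '[[[0,0,0,0.5,-1.5,0,0.1],[0,0,0,0,0,-1.5,0.1],[0,0,0,0,0,-2,0.1],[0,0,0,0,0,-2,0.1],[0,0,0,0,0,0,0.1],[0,0,0,0,0,0,0.1],[0,0,0,0,0,0,0.1]]]'
python3 - <<'E'
from h import *
i,p,d=snap('wrist','w4'); o=status.get_obs(); print(o['tcp_pos'])
i,p,d=snap('scene','s4')
E
```

```text
time_s: 7.85
tcp_pos: [476.6, 218.1, 197.2]
orientation: [[-1.0, -0.001, 0.002], [-0.001, 1.0, 0.001], [-0.002, 0.001, -1.0]]
contact_force: [0.0, 0.4, -1.5]
finger_gap: 15.1
finger_force: 40.0
time_s: 8.68
tcp_pos: [526.4, 17.6, 196.2]
orientation: [[-1.0, 0.0, 0.0], [0.0, 1.0, 0.0], [-0.0, 0.0, -1.0]]
contact_force: [-0.0, -0.5, -0.2]
finger_gap: 15.2
finger_force: 40.0
time_s: 9.27
tcp_pos: [531.9, 3.7, 141.8]
orientation: [[-1.0, -0.0, 0.001], [-0.0, 1.0, 0.0], [-0.001, 0.0, -1.0]]
contact_force: [0.3, 0.1, -0.8]
finger_gap: 15.2
finger_force: 40.0
[531.99789792   3.69340088 141.9557791 ]
```

View pics/w4.png

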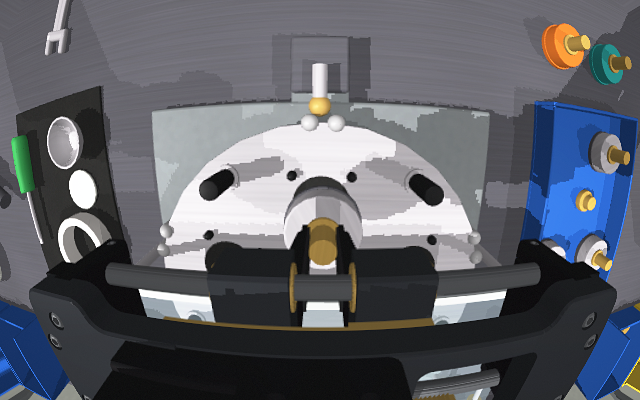

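```bash
python3 - <<'E'
from h import *
i=imaging.camera_info('wrist')
for u,v in [(292,176),(351,177)]: print(onplane(i,'wrist',u,v,53))
for u,v in [(217,184),(425,190)]: print('posttop?',onplane(i,'wrist',u,v,90))
for u,v in [(203,194),(437,197)]: print('posttop?',onplane(i,'wrist',u,v,90))
i=imaging.camera_info('scene');p=cv2.imread('pics/s4.png');print(onplane(i,'scene',320,200,45))
print(proj(i,np.array([531,3.5,45])))
E
```

```text
[506.64115642 -19.11280542]
[507.42354843  27.24961335]
posttop? [503.97950887 -68.15267286]
posttop? [508.19002097  75.99390706]
posttop? [511.13653831 -79.55259128]
posttop? [513.23366765  85.60862781]
[492.61471001 -56.68246505]
[340.12035963 211.56061179]
```

```bash
python3 -m crank '[[[0,0,0,-0.1,0,-1.2,0.1],[0,0,0,0,0,-1.2,0.1],[0,0,0,0,0,-1,0.1],[0,0,0,0,0,-0.6,0.1],[0,0,0,0,0,-0.3,0.1],[0,0,0,0,0,-0.2,0.1],[0,0,0,0,0,0,0.1],[0,0,0,0,0,0,0.1]]]'

```

```text
time_s: 10.03
tcp_pos: [530.5, 3.6, 97.1]
orientation: [[-1.0, -0.0, 0.001], [-0.0, 1.0, -0.0], [-0.001, -0.0, -1.0]]
contact_force: [-5.6, -0.3, 14.1]
finger_gap: 15.4
finger_force: 40.0
```

```bash
python3 -m crank '[[[0,0,0,0,0,0,0.25],[0,0,0,0,0,0,0.4],[0,0,0,0,0,0,0.4],[0,0,0,0,0,0,0.4],[0,0,0,0,0,2,0.4],[0,0,0,0,0,2,0.4],[0,0,0,0,0,2,0.4],[0,0,0,0,2,2,0.4],[0,0,0,0,2,2,0.4],[0,0,0,0,2,0,0.4]]]'
python3 -m crank '[[[0,0,0,-0.5,0.5,0,0.4],[0,0,0,-0.5,0.5,0,0.4],[0,0,0,-0.5,0.5,0,0.4],[0,0,0,-0.5,0.2,0,0.4],[0,0,0,0,0,0,0.4]]]'
python3 - <<'E'
from h import *
i,p,d=snap('wrist','w5'); o=status.get_obs(); print(o['tcp_pos'])
hsv=cv2.cvtColor(p,cv2.COLOR_BGR2HSV)
m=cv2.inRange(hsv,(12,90,90),(30,255,255)); n,l,s,c=cv2.connectedComponentsWithStats(m)
for k in range(1,n):
    if s[k][4]>60: print(s[k],c[k].round(1),onplane(i,'wrist',*c[k],90).round(1),onplane(i,'wrist',*c[k],50).round(1))
i,p,d=snap('scene','s5')
hsv=cv2.cvtColor(p,cv2.COLOR_BGR2HSV)
m=cv2.inRange(hsv,(12,90,90),(30,255,255)); n,l,s,c=cv2.connectedComponentsWithStats(m)
for k in range(1,n):
    if 270<c[k][0]<480 and 150<c[k][1]<265 and s[k][4]>8: print('sc',s[k],c[k].round(1),onplane(i,'scene',*c[k],45).round(1))
E
```

```text
time_s: 10.87
tcp_pos: [531.7, 64.2, 199.1]
orientation: [[-1.0, 0.001, 0.005], [0.001, 1.0, 0.0], [-0.005, 0.0, -1.0]]
contact_force: [0.4, 0.5, -0.4]
finger_gap: 38.3
finger_force: 0.0
time_s: 11.28
tcp_pos: [509.3, 80.5, 195.2]
orientation: [[-1.0, 0.0, -0.001], [0.0, 1.0, 0.0], [0.001, 0.0, -1.0]]
contact_force: [0.1, 0.0, 0.0]
finger_gap: 37.8
finger_force: 0.0
[510.01019915  80.30871816 195.40521722]
[ 464   37   46   44 1539] [486.2  58.7] [377.9 226.9] [369.1 249.8]
[540  63  24  18 322] [550.6  70.8] [376.5 306. ] [367.4 341.3]
[235 125  18  15 204] [243.7 131.9] [449.1  16. ] [451.5   5.6]
[537 153  24  18 319] [547.9 162.4] [469.1 309.3] [474.5 345.1]
[507 196  20  21 313] [516.4 206.2] [514.9 274.3] [527.6 304.7]
[227 204  27  29 533] [239.9 217.5] [524.4   8.1] [538.6  -3.5]
[471 260  16   9 100] [479.  264.1] [576.4 241.1] [598.8 266.2]
[248 262  13  49 325] [253.  286.4] [595.9  14. ] [621.4   3.4]
[385 263  13  48 324] [391.8 286.5] [595.9 149.3] [621.4 159.9]
[ 582  300   58   90 1842] [615.4 341.6] [778.6 615. ] [832.8 699. ]
[ 198  314  273   17 1157] [361.6 324.1] [642.1 122.3] [674.8 128.6]
sc [382 154   7   3  19] [385.  155.1] [325.1 143.9]
sc [416 163  17  17 233] [424.2 171.1] [383.4 262.6]
sc [449 164   7  10  49] [452.1 168.4] [371.8 350.2]
sc [337 188   6   5  21] [339.6 189.7] [455.4   1.5]
sc [453 195   8   9  52] [456.6 199.1] [482.5 351.7]
sc [337 201   7  10  54] [340.2 205.7] [511.    3.5]
sc [446 218   9   9  60] [449.8 221.9] [560. 323.]
sc [432 236   8   9  56] [435.4 240.2] [619.7 275.6]
sc [463 236   9  10  56] [467.3 240.5] [619.  366.5]
sc [317 259   4   9  35] [318.5 262.9] [694.9 -55.5]
sc [337 259   5   9  40] [339.  262.9] [694.1   1.1]
sc [357 260   5   9  39] [359.  263.8] [695.7  56.8]
```

View pics/w5.png

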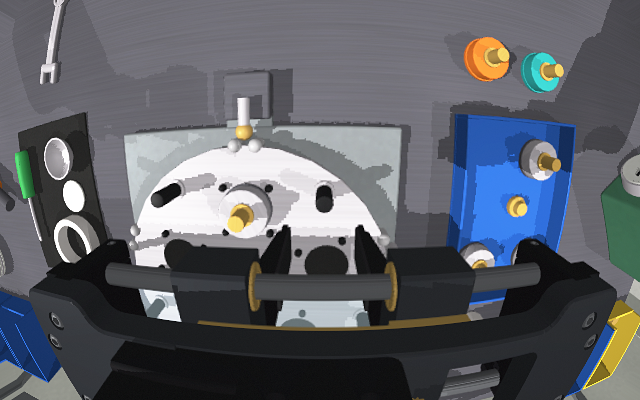

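Gauge A sits upright between the pips at (245,207), and the table is still clicked. Now I grip the left post at (510,82) and turn 72° anticlockwise.

```bash
python3 -m crank '[[[0,0,0,0,0.1,-2,0.4],[0,0,0,0,0,-2,0.4],[0,0,0,0,0,-2,0.4],[0,0,0,0,0,-2,0.4],[0,0,0,0,0,-2,0.4],[0,0,0,0,0,-1.3,0.4],[0,0,0,0,0,0,0.1],[0,0,0,0,0,0,0.1],[0,0,0,0,0,0,0.1],[0,0,0,0,0,0,0.1]]]' 30
python3 -m crank '[[[0,0,0,0,0,0,0.1],[0,0,0,0,0,0,0.1],[0,0,0,0,0,0,0.1]]]' 30
```

```text
time_s: 12.22
tcp_pos: [511.0, 81.5, 83.6]
orientation: [[-1.0, 0.0, 0.002], [0.0, 1.0, 0.0], [-0.002, 0.0, -1.0]]
contact_force: [-0.1, 0.5, 0.5]
finger_gap: 16.8
finger_force: 0.0
time_s: 12.47
tcp_pos: [510.4, 81.0, 83.6]
orientation: [[-1.0, -0.001, 0.0], [-0.001, 1.0, -0.001], [-0.0, -0.001, -1.0]]
contact_force: [-2.5, -6.2, 2.8]
finger_gap: 15.9
finger_force: 30.0
```

```bash
python3 -m crank '[[[0,0,0,-0.2,-0.29,0,0.1],[0,0,0,-0.2,-0.29,0,0.1],[0,0,0,-0.37,-0.6,0,0.1],[0,0,0,-0.34,-0.62,0,0.1],[0,0,0,-0.3,-0.64,0,0.1],[0,0,0,-0.27,-0.65,0,0.1],[0,0,0,-0.24,-0.67,0,0.1],[0,0,0,-0.2,-0.68,0,0.1],[0,0,0,-0.16,-0.69,0,0.1],[0,0,0,-0.13,-0.7,0,0.1]]]'
python3 -m crank '[[[0,0,0,-0.09,-0.7,0,0.1],[0,0,0,-0.06,-0.7,0,0.1],[0,0,0,-0.02,-0.71,0,0.1],[0,0,0,0.02,-0.71,0,0.1],[0,0,0,0.06,-0.7,0,0.1],[0,0,0,0.09,-0.7,0,0.1],[0,0,0,0.13,-0.7,0,0.1],[0,0,0,0.16,-0.69,0,0.1],[0,0,0,0.2,-0.68,0,0.1],[0,0,0,0.24,-0.67,0,0.1]]]'
python3 -m crank '[[[0,0,0,0.27,-0.65,0,0.1],[0,0,0,0.3,-0.64,0,0.1],[0,0,0,0.34,-0.62,0,0.1],[0,0,0,0.37,-0.6,0,0.1],[0,0,0,0.2,-0.29,0,0.1],[0,0,0,0.2,-0.29,0,0.1],[0,0,0,0,0,0,0.1],[0,0,0,0,0,0,0.1],[0,0,0,0,0,0,0.1]]]'
```

```text
time_s: 13.3
tcp_pos: [485.1, 23.4, 83.5]
orientation: [[-1.0, -0.001, -0.002], [-0.001, 1.0, 0.0], [0.002, 0.0, -1.0]]
contact_force: [-6.1, 2.5, 8.4]
finger_gap: 15.6
finger_force: 30.0
time_s: 14.13
tcp_pos: [494.0, -46.6, 83.5]
orientation: [[-1.0, -0.0, 0.001], [-0.0, 1.0, -0.0], [-0.001, -0.0, -1.0]]
contact_force: [-0.2, 0.4, 5.0]
finger_gap: 15.1
finger_force: 30.0
time_s: 14.88
tcp_pos: [511.5, -77.8, 83.5]
orientation: [[-1.0, -0.0, 0.003], [-0.0, 1.0, -0.001], [-0.003, -0.001, -1.0]]
contact_force: [2.5, -4.3, 6.5]
finger_gap: 15.5
finger_force: 30.0
```

```bash
python3 -m crank '[[[0,0,0,0,0,0,0.25],[0,0,0,0,0,0,0.4],[0,0,0,0,0,0,0.4],[0,0,0,0,0,0,0.4],[0,0,0,0,0,2,0.4],[0,0,0,0,0,2,0.4],[0,0,0,0,0,2,0.4],[0,0,0,0,0,3,0.4],[0,0,0,0,2,2.5,0.4],[0,0,0,0,3,0,0.4]]]'
python3 -m crank '[[[0,0,0,0,3,0,0.4],[0,0,0,0,3,0,0.4],[0,0,0,0,2,0,0.4],[0,0,0,0,0,0,0.4],[0,0,0,0,0,0,0.4]]]'
cat > look.py <<'E'
from h import *
import sys
t=sys.argv[1]
i,p,d=snap('wrist','w'+t); o=status.get_obs(); print(o['tcp_pos'])
g=cv2.cvtColor(p,cv2.COLOR_BGR2GRAY); m=cv2.inRange(g,40,75)
n,l,s,c=cv2.connectedComponentsWithStats(m)
for k in range(1,n):
    w=onplane(i,'wrist',*c[k],45)
    if s[k][4]>250 and 500<w[0]<560 and abs(w[1])<60: print('nest',s[k],w.round(1))
i,p,d=snap('scene','s'+t)
hsv=cv2.cvtColor(p,cv2.COLOR_BGR2HSV)
m=cv2.inRange(hsv,(12,90,90),(30,255,255)); n,l,s,c=cv2.connectedComponentsWithStats(m)
for k in range(1,n):
    if 270<c[k][0]<480 and 186<c[k][1]<265 and s[k][4]>8: print('sc',s[k],c[k].round(1),onplane(i,'scene',*c[k],45).round(1))
E
python3 look.py 6
```

```text
time_s: 15.72
tcp_pos: [512.0, -28.2, 201.7]
orientation: [[-1.0, 0.003, 0.006], [0.003, 1.0, -0.001], [-0.006, -0.001, -1.0]]
contact_force: [0.5, -0.6, 0.1]
finger_gap: 37.8
finger_force: 0.0
time_s: 16.13
tcp_pos: [510.2, 53.6, 197.5]
orientation: [[-1.0, -0.002, -0.0], [-0.002, 1.0, 0.0], [0.0, 0.0, -1.0]]
contact_force: [0.1, 1.1, 0.1]
finger_gap: 38.2
finger_force: 0.0
[510.34173042  52.81394088 197.50492833]
nest [ 250  187   44   43 1467] [531.3   1.9]
sc [337 188   6   5  20] [339.5 189.8] [455.9   1.2]
sc [453 195   8   9  52] [456.6 199.1] [482.5 351.7]
sc [446 218   9   9  60] [449.8 221.9] [560. 323.]
sc [432 236   8   9  56] [435.4 240.2] [619.7 275.6]
sc [463 236   9  10  56] [467.3 240.5] [619.  366.5]
sc [317 259   4   9  35] [318.5 262.9] [694.9 -55.5]
sc [337 259   5   9  40] [339.  262.9] [694.1   1.1]
sc [357 260   5   9  39] [359.  263.8] [695.7  56.8]
```

View pics/w6.png

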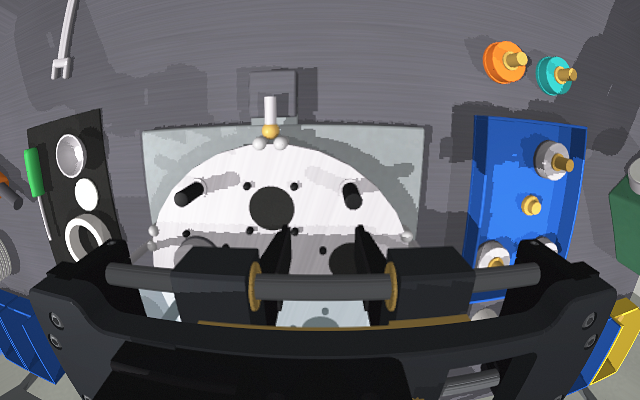

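Table clicked with an empty nest at (531,2), and gauge A has gone in under the cover. Fetching B (unmoved, scene pixel (457,199)).

```bash
python3 -m crank '[[[0,0,0,-0.35,3,0,0.4],[0,0,0,-0.35,3,0,0.4],[0,0,0,-0.35,3,0,0.4],[0,0,0,-0.35,3,0,0.4],[0,0,0,-0.35,3,0,0.4],[0,0,0,-0.35,3,0,0.4],[0,0,0,-0.35,3,0,0.4],[0,0,0,-0.35,3,0,0.4],[0,0,0,-0.35,3,-1.5,0.4],[0,0,0,-0.35,3,-1.5,0.4]]]'
python3 - <<'E'
from h import *
i,p,d=snap('wrist','w7'); o=status.get_obs(); print(o['tcp_pos'])
hsv=cv2.cvtColor(p,cv2.COLOR_BGR2HSV)
m=cv2.inRange(hsv,(12,90,90),(30,255,255)); n,l,s,c=cv2.connectedComponentsWithStats(m)
for k in range(1,n):
    if s[k][4]>60: print(s[k],c[k].round(1),onplane(i,'wrist',*c[k],50).round(1))
E
python3 -m crank '[[[0,0,0,0,0,-2,0.4],[0,0,0,0,0,-2,0.4],[0,0,0,0,0,-2,0.4],[0,0,0,0,0,0,0.4]]]'
```

```text
time_s: 17.07
tcp_pos: [476.2, 353.3, 167.8]
orientation: [[-1.0, 0.002, 0.001], [0.002, 1.0, 0.001], [-0.001, 0.001, -1.0]]
contact_force: [0.3, -0.1, -0.4]
finger_gap: 37.7
finger_force: 0.0
[474.63456843 356.77627258 164.50266602]
[ 213   49   53   51 2124] [239.3  73.9] [365.5 282.9]
[315  61  22  23 410] [325.4  72. ] [366.5 357.2]
[ 42 172  11  11  90] [ 47.  176.9] [450.4  21.2]
[316 180  21  26 405] [326.  191.5] [471.  357.8]
[295 231  23  24 420] [305.8 242.7] [520.8 338.8]
[248 262  13  49 362] [253.1 286.1] [570.7 283.5]
[384 262  14  49 367] [391.7 286.3] [571.2 425.3]
[  9 269  18  17 182] [ 18.  278.3] [ 611.7 -136.4]
[ 198  301  273   30 1625] [354.7 321.7] [616.2 389.3]
time_s: 17.45
tcp_pos: [474.8, 351.1, 104.2]
orientation: [[-1.0, 0.001, -0.005], [0.001, 1.0, -0.003], [0.005, -0.003, -1.0]]
contact_force: [-0.9, 0.3, -1.4]
finger_gap: 38.0
finger_force: 0.0
```

```bash
python3 -m crank '[[[0,0,0,0,0.1,-2,0.4],[0,0,0,0,0,-1.5,0.4],[0,0,0,0,0,-1,0.4],[0,0,0,0,0,-0.5,0.4],[0,0,0,0,0,0,0.4],[0,0,0,0,0,0,0.1],[0,0,0,0,0,0,0.1],[0,0,0,0,0,0,0.1],[0,0,0,0,0,0,0.1],[0,0,0,0,0,0,0.1]]]' 40
python3 -m crank '[[[0,0,0,0,0,0,0.1],[0,0,0,0,0,1,0.1],[0,0,0,0,0,2,0.1],[0,0,0,0,0,2,0.1],[0,0,0,0,0,2,0.1],[0,0,0,0,0,2,0.1],[0,0,0,0,0,2,0.1],[0,0,0,0,-1,1.5,0.1],[0,0,0,0.3,-2,1.5,0.1],[0,0,0,0.3,-2,0,0.1]]]'

```

```text
time_s: 18.28
tcp_pos: [475.7, 354.0, 58.2]
orientation: [[-1.0, -0.0, 0.001], [-0.0, 1.0, 0.001], [-0.001, 0.001, -1.0]]
contact_force: [-0.1, 0.8, 2.5]
finger_gap: 15.3
finger_force: 40.0
time_s: 19.12
tcp_pos: [481.9, 303.9, 200.9]
orientation: [[-1.0, -0.001, 0.004], [-0.001, 1.0, 0.002], [-0.004, 0.002, -1.0]]
contact_force: [-0.5, -0.1, -1.4]
finger_gap: 15.1
finger_force: 40.0
```

```bash
python3 -m crank '[[[0,0,0,0.3,-2,0,0.1],[0,0,0,0.3,-2,0,0.1],[0,0,0,0.3,-2,0,0.1],[0,0,0,0.3,-2,0,0.1],[0,0,0,0.3,-2,0,0.1],[0,0,0,0.3,-2,0,0.1],[0,0,0,0.3,-2,0,0.1],[0,0,0,0.3,-2,0,0.1],[0,0,0,0.3,-2,0,0.1],[0,0,0,0.3,-2,0,0.1]]]'
python3 -m crank '[[[0,0,0,0.4,-2,0,0.1],[0,0,0,0.4,-2,0,0.1],[0,0,0,0.4,-2,0,0.1],[0,0,0,0.4,-2,0,0.1],[0,0,0,0.3,-1.5,0,0.1],[0,0,0,0,0,-1.5,0.1],[0,0,0,0,0,-2,0.1],[0,0,0,0,0,-2,0.1],[0,0,0,0,0,0,0.1],[0,0,0,0,0,0,0.1]]]'
```

```text
time_s: 19.95
tcp_pos: [511.2, 102.8, 198.1]
orientation: [[-1.0, 0.0, -0.0], [0.0, 1.0, 0.0], [0.0, 0.0, -1.0]]
contact_force: [-0.3, -0.1, -2.4]
finger_gap: 15.0
finger_force: 40.0
time_s: 20.78
tcp_pos: [530.1, 8.8, 142.7]
orientation: [[-1.0, 0.0, -0.002], [0.0, 1.0, 0.0], [0.002, 0.0, -1.0]]
contact_force: [0.7, -0.0, -1.6]
finger_gap: 14.8
finger_force: 40.0
```

```bash
python3 -m crank '[[[0,0,0,0.05,-0.3,0,0.1],[0,0,0,0,-0.25,0,0.1],[0,0,0,0,0,-1.2,0.1],[0,0,0,0,0,-1.1,0.1],[0,0,0,0,0,-0.9,0.1],[0,0,0,0,0,-0.6,0.1],[0,0,0,0,0,-0.3,0.1],[0,0,0,0,0,-0.1,0.1],[0,0,0,0,0,0,0.1],[0,0,0,0,0,0,0.1]]]'
```

```text
time_s: 21.62
tcp_pos: [531.2, 3.3, 101.0]
orientation: [[-1.0, -0.0, 0.001], [-0.0, 1.0, 0.0], [-0.001, 0.0, -1.0]]
contact_force: [-0.1, -0.2, -2.3]
finger_gap: 14.9
finger_force: 40.0
```

```bash
python3 -m crank '[[[0,0,0,0,0,-0.1,0.1],[0,0,0,0,0,-0.1,0.1],[0,0,0,0,0,-0.1,0.1],[0,0,0,0,0,0,0.1]]]'
```

```text
time_s: 21.95
tcp_pos: [531.2, 3.3, 99.1]
orientation: [[-1.0, -0.0, 0.001], [-0.0, 1.0, -0.0], [-0.001, -0.0, -1.0]]
contact_force: [-4.2, 0.6, 16.4]
finger_gap: 15.1
finger_force: 40.0
```

Seated contact felt. Release, lift and look by numbers.

```bash
python3 -m crank '[[[0,0,0,0,0,0,0.25],[0,0,0,0,0,0,0.4],[0,0,0,0,0,0,0.4],[0,0,0,0,0,0,0.4],[0,0,0,0,0,2,0.4],[0,0,0,0,0,2,0.4],[0,0,0,0,0,2,0.4],[0,0,0,0,2,2,0.4],[0,0,0,0,2,2,0.4],[0,0,0,0,2,0,0.4]]]'
python3 -m crank '[[[0,0,0,-0.5,0.5,0,0.4],[0,0,0,-0.5,0.5,0,0.4],[0,0,0,-0.5,0.5,0,0.4],[0,0,0,-0.6,0.3,0,0.4],[0,0,0,0,0,0,0.4],[0,0,0,0,0,0,0.4]]]'
python3 look.py 8
```

```text
time_s: 22.78
tcp_pos: [532.2, 63.9, 201.0]
orientation: [[-1.0, 0.001, 0.005], [0.001, 1.0, 0.0], [-0.005, 0.0, -1.0]]
contact_force: [-0.1, 1.0, 0.6]
finger_gap: 38.2
finger_force: 0.0
time_s: 23.28
tcp_pos: [509.8, 81.0, 197.5]
orientation: [[-1.0, 0.0, -0.0], [0.0, 1.0, 0.0], [0.0, 0.0, -1.0]]
contact_force: [-0.3, -0.7, 1.2]
finger_gap: 38.4
finger_force: 0.0
[510.04735035  80.92383921 197.55991093]
sc [337 188   6   5  20] [339.5 189.8] [455.9   1.2]
sc [337 202   7  10  54] [340.2 206.7] [514.4   3.6]
sc [446 218   9   9  60] [449.8 221.9] [560. 323.]
sc [432 236   8   9  56] [435.4 240.2] [619.7 275.6]
sc [463 236   9  10  56] [467.3 240.5] [619.  366.5]
sc [317 259   4   9  35] [318.5 262.9] [694.9 -55.5]
sc [337 259   5   9  40] [339.  262.9] [694.1   1.1]
sc [357 260   5   9  39] [359.  263.8] [695.7  56.8]
```

B is seated, 3 mm deeper than A was but within the pips. Turn again.

```bash
python3 -m crank '[[[0,0,0,0,0.05,-2,0.4],[0,0,0,0,0,-2,0.4],[0,0,0,0,0,-2,0.4],[0,0,0,0,0,-2,0.4],[0,0,0,0,0,-2,0.4],[0,0,0,0,0,-1.4,0.4],[0,0,0,0,0,0,0.4],[0,0,0,0,0,0,0.1],[0,0,0,0,0,0,0.1],[0,0,0,0,0,0,0.1]]]' 30
python3 -m crank '[[[0,0,0,0,0,0,0.1],[0,0,0,0,0,0,0.1],[0,0,0,0,0,0,0.1],[0,0,0,0,0,0,0.1]]]' 30
python3 -m crank '[[[0,0,0,-0.2,-0.29,0,0.1],[0,0,0,-0.2,-0.29,0,0.1],[0,0,0,-0.37,-0.6,0,0.1],[0,0,0,-0.34,-0.62,0,0.1],[0,0,0,-0.3,-0.64,0,0.1],[0,0,0,-0.27,-0.65,0,0.1],[0,0,0,-0.24,-0.67,0,0.1],[0,0,0,-0.2,-0.68,0,0.1],[0,0,0,-0.16,-0.69,0,0.1],[0,0,0,-0.13,-0.7,0,0.1]]]'
```

```text
time_s: 24.22
tcp_pos: [510.5, 81.8, 84.6]
orientation: [[-1.0, 0.0, 0.002], [0.0, 1.0, 0.0], [-0.002, 0.0, -1.0]]
contact_force: [-0.3, -1.0, -1.1]
finger_gap: 23.4
finger_force: 0.0
time_s: 24.55
tcp_pos: [511.0, 81.4, 84.6]
orientation: [[-1.0, -0.0, 0.003], [-0.0, 1.0, -0.0], [-0.003, -0.0, -1.0]]
contact_force: [1.6, -4.9, 2.1]
finger_gap: 15.6
finger_force: 30.0
time_s: 25.38
tcp_pos: [484.5, 23.6, 84.5]
orientation: [[-1.0, -0.001, -0.002], [-0.001, 1.0, 0.001], [0.002, 0.001, -1.0]]
contact_force: [-6.5, 3.3, 10.1]
finger_gap: 15.4
finger_force: 30.0
```

```bash
python3 -m crank '[[[0,0,0,-0.09,-0.7,0,0.1],[0,0,0,-0.06,-0.7,0,0.1],[0,0,0,-0.02,-0.71,0,0.1],[0,0,0,0.02,-0.71,0,0.1],[0,0,0,0.06,-0.7,0,0.1],[0,0,0,0.09,-0.7,0,0.1],[0,0,0,0.13,-0.7,0,0.1],[0,0,0,0.16,-0.69,0,0.1],[0,0,0,0.2,-0.68,0,0.1],[0,0,0,0.24,-0.67,0,0.1]]]'
python3 -m crank '[[[0,0,0,0.27,-0.65,0,0.1],[0,0,0,0.3,-0.64,0,0.1],[0,0,0,0.34,-0.62,0,0.1],[0,0,0,0.37,-0.6,0,0.1],[0,0,0,0.2,-0.29,0,0.1],[0,0,0,0.2,-0.29,0,0.1],[0,0,0,0,0,0,0.1],[0,0,0,0,0,0,0.1],[0,0,0,0,0,0,0.1]]]'
python3 -m crank '[[[0,0,0,0,0,0,0.25],[0,0,0,0,0,0,0.4],[0,0,0,0,0,0,0.4],[0,0,0,0,0,0,0.4],[0,0,0,0,0,2,0.4],[0,0,0,0,0,2,0.4],[0,0,0,0,0,2,0.4],[0,0,0,0,0,3,0.4],[0,0,0,0,2,2.5,0.4],[0,0,0,0,3,0,0.4]]]'
python3 -m crank '[[[0,0,0,0,3,0,0.4],[0,0,0,0,3,0,0.4],[0,0,0,0,2,0,0.4],[0,0,0,0,0,0,0.4],[0,0,0,0,0,0,0.4]]]'
python3 look.py 9
```

```text
time_s: 26.22
tcp_pos: [493.2, -46.3, 84.5]
orientation: [[-1.0, -0.0, 0.001], [-0.0, 1.0, 0.0], [-0.001, 0.0, -1.0]]
contact_force: [0.4, 2.9, 5.4]
finger_gap: 15.7
finger_force: 30.0
time_s: 26.97
tcp_pos: [510.7, -77.7, 84.5]
orientation: [[-1.0, -0.0, 0.003], [-0.0, 1.0, -0.001], [-0.003, -0.001, -1.0]]
contact_force: [1.2, -7.0, 5.6]
finger_gap: 15.2
finger_force: 30.0
time_s: 27.8
tcp_pos: [511.5, -27.9, 202.8]
orientation: [[-1.0, 0.003, 0.006], [0.003, 1.0, -0.001], [-0.006, -0.001, -1.0]]
contact_force: [0.4, 0.7, 0.7]
finger_gap: 38.0
finger_force: 0.0
time_s: 28.22
tcp_pos: [509.7, 53.8, 198.5]
orientation: [[-1.0, -0.002, -0.0], [-0.002, 1.0, 0.0], [0.0, 0.0, -1.0]]
contact_force: [0.1, -0.1, 0.1]
finger_gap: 38.1
finger_force: 0.0
[509.86015738  53.03946067 198.54528312]
nest [ 250  187   44   43 1461] [531.3   1.9]
sc [337 188   6   5  20] [339.5 189.8] [455.9   1.2]
sc [446 218   9   9  60] [449.8 221.9] [560. 323.]
sc [432 236   8   9  56] [435.4 240.2] [619.7 275.6]
sc [463 236   9  10  56] [467.3 240.5] [619.  366.5]
sc [317 259   4   9  35] [318.5 262.9] [694.9 -55.5]
sc [337 259   5   9  40] [339.  262.9] [694.1   1.1]
sc [357 260   5   9  39] [359.  263.8] [695.7  56.8]
```

```bash
python3 -m crank '[[[0,0,0,0.5,3,0,0.4],[0,0,0,1,3,0,0.4],[0,0,0,1.5,3,0,0.4],[0,0,0,2,3,0,0.4],[0,0,0,2,3,0,0.4],[0,0,0,2,3,0,0.4],[0,0,0,2.2,2.5,0,0.4],[0,0,0,2.2,2.5,0,0.4],[0,0,0,2.2,2,0,0.4],[0,0,0,2.2,1.7,0,0.4]]]'
python3 -m crank '[[[0,0,0,0,0,0,0.4],[0,0,0,0,0,0,0.4],[0,0,0,0,0,0,0.4],[0,0,0,0,0,0,0.4]]]'
cat > stems.py <<'E'
from h import *
i,p,d=snap('wrist','wst'); o=status.get_obs(); print(o['tcp_pos'])
hsv=cv2.cvtColor(p,cv2.COLOR_BGR2HSV)
m=cv2.inRange(hsv,(12,90,90),(30,255,255)); n,l,s,c=cv2.connectedComponentsWithStats(m)
for k in range(1,n):
    if s[k][4]>60: print(s[k],c[k].round(1),onplane(i,'wrist',*c[k],50).round(1))
E
python3 stems.py
```

```text
time_s: 29.15
tcp_pos: [689.3, 320.2, 198.2]
orientation: [[-1.0, 0.001, -0.001], [0.001, 1.0, -0.0], [0.001, -0.0, -1.0]]
contact_force: [-0.3, 0.4, -0.4]
finger_gap: 37.7
finger_force: 0.0
time_s: 29.48
tcp_pos: [687.8, 318.7, 198.8]
orientation: [[-1.0, 0.001, -0.0], [0.001, 1.0, -0.0], [0.0, -0.0, -1.0]]
contact_force: [-0.1, -1.0, 0.5]
finger_gap: 38.1
finger_force: 0.0
[687.8279217  318.85312073 199.02853571]
[69  6 13 11 78] [74.4 10.1] [456.7  14.3]
[324  35  25  24 482] [335.8  46.7] [548.7 332.5]
[362 103  23  22 376] [372.5 113.9] [613.7 367.8]
[272 104  22  22 373] [282.8 114.7] [614.6 282. ]
[ 531  227   78   50 1870] [574.9 245.3] [766.4 671.7]
[503 249  14  16 178] [509.7 256.1] [772.1 550.6]
[248 262  13  49 351] [253.1 286.2] [801.9 240.6]
[385 262  13  49 352] [391.8 286.6] [802.5 398.8]
[  1 276  25  23 278] [ 12.8 287.1] [ 873.1 -266.3]
[494 289  13  15 127] [500.2 294.6] [828.7 551.6]
[ 198  314  273   17 1262] [359.1 324.2] [856.4 364.1]
```

C at (614.5,282), D at (613.5,367.5), both about 50 mm inside the bin walls. Taking C.

```bash
python3 -m crank '[[[0,0,0,-1.5,-0.7,-1.5,0.4],[0,0,0,-1.5,-0.8,-1.5,0.4],[0,0,0,-1.5,-0.8,-1.5,0.4],[0,0,0,-1.5,-0.8,-1.5,0.4],[0,0,0,-1.3,-0.6,-1.5,0.4],[0,0,0,0,0,-2,0.4],[0,0,0,0,0,-2,0.4],[0,0,0,0,0,-1.5,0.4],[0,0,0,0,0,-0.9,0.4],[0,0,0,0,0,-0.4,0.4]]]'
python3 -m crank '[[[0,0,0,0,0,0,0.4],[0,0,0,0,0,0,0.1],[0,0,0,0,0,0,0.1],[0,0,0,0,0,0,0.1],[0,0,0,0,0,0,0.1],[0,0,0,0,0,0,0.1],[0,0,0,0,0,0,0.1]]]' 40
```

```text
time_s: 30.37
tcp_pos: [614.5, 282.5, 54.9]
orientation: [[-1.0, 0.0, -0.001], [0.0, 1.0, -0.0], [0.001, -0.0, -1.0]]
contact_force: [-0.1, -0.0, -0.3]
finger_gap: 38.1
finger_force: 0.0
time_s: 30.95
tcp_pos: [615.3, 283.0, 56.4]
orientation: [[-1.0, -0.0, 0.001], [-0.0, 1.0, 0.0], [-0.001, 0.0, -1.0]]
contact_force: [-0.3, -0.9, 5.8]
finger_gap: 15.0
finger_force: 40.0
```

```bash
python3 -m crank '[[[0,0,0,0,0,1,0.1],[0,0,0,0,0,2,0.1],[0,0,0,0,0,2,0.1],[0,0,0,0,0,2,0.1],[0,0,0,0,0,2,0.1],[0,0,0,0,0,2,0.1],[0,0,0,-0.5,-1,2,0.1],[0,0,0,-1,-1.9,1.4,0.1],[0,0,0,-1,-2,0,0.1],[0,0,0,-1,-2,0,0.1]]]'
python3 -m crank '[[[0,0,0,-1,-2,0,0.1],[0,0,0,-1,-2,0,0.1],[0,0,0,-1,-2,0,0.1],[0,0,0,-0.8,-2,0,0.1],[0,0,0,-0.6,-2,0,0.1],[0,0,0,-0.4,-2,0,0.1],[0,0,0,-0.2,-2,0,0.1],[0,0,0,0,-2,0,0.1],[0,0,0,0,-2,0,0.1],[0,0,0,0,-2,0,0.1]]]'
python3 -m crank '[[[0,0,0,0,-1,-1,0.1],[0,0,0,0,0,-2,0.1],[0,0,0,0,0,-2,0.1],[0,0,0,0,0,-1,0.1],[0,0,0,0,0,0,0.1],[0,0,0,0,0,0,0.1],[0,0,0,0,0,0,0.1]]]'
```

```text
time_s: 31.78
tcp_pos: [579.5, 213.6, 201.0]
orientation: [[-1.0, -0.001, 0.002], [-0.001, 1.0, 0.001], [-0.002, 0.001, -1.0]]
contact_force: [-0.3, -0.6, -2.6]
finger_gap: 15.1
finger_force: 40.0
time_s: 32.62
tcp_pos: [529.8, 13.2, 200.2]
orientation: [[-1.0, -0.0, 0.0], [-0.0, 1.0, 0.0], [-0.0, 0.0, -1.0]]
contact_force: [-0.2, 0.0, -1.5]
finger_gap: 14.6
finger_force: 40.0
time_s: 33.2
tcp_pos: [530.4, 4.3, 140.4]
orientation: [[-1.0, -0.0, 0.001], [-0.0, 1.0, 0.0], [-0.001, 0.0, -1.0]]
contact_force: [-0.0, -0.1, -1.7]
finger_gap: 15.3
finger_force: 40.0
```

```bash
python3 -m crank '[[[0,0,0,0,-0.05,-1.2,0.1],[0,0,0,0,0,-1.1,0.1],[0,0,0,0,0,-0.9,0.1],[0,0,0,0,0,-0.5,0.1],[0,0,0,0,0,-0.3,0.1],[0,0,0,0,0,-0.2,0.1],[0,0,0,0,0,-0.1,0.1],[0,0,0,0,0,0,0.1],[0,0,0,0,0,0,0.1]]]'
```

```text
time_s: 33.95
tcp_pos: [530.2, 3.6, 97.3]
orientation: [[-1.0, -0.0, 0.001], [-0.0, 1.0, 0.0], [-0.001, 0.0, -1.0]]
contact_force: [-2.4, 1.3, 4.3]
finger_gap: 15.0
finger_force: 40.0
```

```bash
python3 -m crank '[[[0,0,0,0,0,0,0.25],[0,0,0,0,0,0,0.4],[0,0,0,0,0,0,0.4],[0,0,0,0,0,0,0.4],[0,0,0,0,0,2,0.4],[0,0,0,0,0,2,0.4],[0,0,0,0,0,2,0.4],[0,0,0,0,2,2,0.4],[0,0,0,0,2,2,0.4],[0,0,0,0,2,0,0.4]]]'
python3 -m crank '[[[0,0,0,-0.5,0.5,0,0.4],[0,0,0,-0.5,0.5,0,0.4],[0,0,0,-0.5,0.5,0,0.4],[0,0,0,-0.5,0.3,0,0.4],[0,0,0,0,0,0,0.4],[0,0,0,0,0,0,0.4]]]'
python3 look.py 10
```

```text
time_s: 34.78
tcp_pos: [531.2, 64.1, 200.1]
orientation: [[-1.0, 0.001, 0.005], [0.001, 1.0, 0.0], [-0.005, 0.0, -1.0]]
contact_force: [0.5, -0.2, 0.0]
finger_gap: 37.9
finger_force: 0.0
time_s: 35.28
tcp_pos: [509.8, 81.2, 196.5]
orientation: [[-1.0, 0.0, -0.0], [0.0, 1.0, -0.0], [0.0, -0.0, -1.0]]
contact_force: [0.2, 0.2, 0.3]
finger_gap: 37.7
finger_force: 0.0
[510.06134356  81.12777683 196.53711211]
sc [337 188   6   5  20] [339.5 189.8] [455.9   1.2]
sc [337 201   7  10  53] [340.2 205.8] [511.5   3.5]
sc [446 218   9   9  60] [449.8 221.9] [560. 323.]
sc [449 234   8   9  55] [452.9 238.3] [613.  326.3]
sc [317 259   4   9  35] [318.5 262.9] [694.9 -55.5]
sc [337 259   5   9  40] [339.  262.9] [694.1   1.1]
sc [357 260   5   9  39] [359.  263.8] [695.7  56.8]
```

C is seated. D has been knocked aside inside the bin, from scene pixel (467,240) to (453,238), and appears upright. Turn first, then re-measure D.

```bash
python3 -m crank '[[[0,0,0,0,0.03,-2,0.4],[0,0,0,0,0,-2,0.4],[0,0,0,0,0,-2,0.4],[0,0,0,0,0,-2,0.4],[0,0,0,0,0,-2,0.4],[0,0,0,0,0,-1.3,0.4],[0,0,0,0,0,0,0.4],[0,0,0,0,0,0,0.1],[0,0,0,0,0,0,0.1],[0,0,0,0,0,0,0.1]]]' 30
python3 -m crank '[[[0,0,0,0,0,0,0.1],[0,0,0,0,0,0,0.1],[0,0,0,0,0,0,0.1],[0,0,0,0,0,0,0.1]]]' 30
python3 -m crank '[[[0,0,0,-0.2,-0.29,0,0.1],[0,0,0,-0.2,-0.29,0,0.1],[0,0,0,-0.37,-0.6,0,0.1],[0,0,0,-0.34,-0.62,0,0.1],[0,0,0,-0.3,-0.64,0,0.1],[0,0,0,-0.27,-0.65,0,0.1],[0,0,0,-0.24,-0.67,0,0.1],[0,0,0,-0.2,-0.68,0,0.1],[0,0,0,-0.16,-0.69,0,0.1],[0,0,0,-0.13,-0.7,0,0.1]]]'
```

```text
time_s: 36.22
tcp_pos: [510.5, 81.7, 84.6]
orientation: [[-1.0, 0.0, 0.002], [0.0, 1.0, 0.0], [-0.002, 0.0, -1.0]]
contact_force: [-0.1, -0.0, 0.3]
finger_gap: 23.5
finger_force: 0.0
time_s: 36.55
tcp_pos: [510.9, 81.4, 84.6]
orientation: [[-1.0, -0.0, 0.003], [-0.0, 1.0, -0.0], [-0.003, -0.0, -1.0]]
contact_force: [2.8, -4.4, 0.4]
finger_gap: 15.4
finger_force: 30.0
time_s: 37.38
tcp_pos: [484.4, 23.6, 84.5]
orientation: [[-1.0, -0.001, -0.002], [-0.001, 1.0, 0.001], [0.002, 0.001, -1.0]]
contact_force: [-4.9, 3.4, 9.3]
finger_gap: 15.5
finger_force: 30.0
```

```bash
python3 -m crank '[[[0,0,0,-0.09,-0.7,0,0.1],[0,0,0,-0.06,-0.7,0,0.1],[0,0,0,-0.02,-0.71,0,0.1],[0,0,0,0.02,-0.71,0,0.1],[0,0,0,0.06,-0.7,0,0.1],[0,0,0,0.09,-0.7,0,0.1],[0,0,0,0.13,-0.7,0,0.1],[0,0,0,0.16,-0.69,0,0.1],[0,0,0,0.2,-0.68,0,0.1],[0,0,0,0.24,-0.67,0,0.1]]]'
python3 -m crank '[[[0,0,0,0.27,-0.65,0,0.1],[0,0,0,0.3,-0.64,0,0.1],[0,0,0,0.34,-0.62,0,0.1],[0,0,0,0.37,-0.6,0,0.1],[0,0,0,0.2,-0.29,0,0.1],[0,0,0,0.2,-0.29,0,0.1],[0,0,0,0,0,0,0.1],[0,0,0,0,0,0,0.1],[0,0,0,0,0,0,0.1]]]'
python3 -m crank '[[[0,0,0,0,0,0,0.25],[0,0,0,0,0,0,0.4],[0,0,0,0,0,0,0.4],[0,0,0,0,0,0,0.4],[0,0,0,0,0,2,0.4],[0,0,0,0,0,2,0.4],[0,0,0,0,0,2,0.4],[0,0,0,0,0,3,0.4],[0,0,0,0,2,2.5,0.4],[0,0,0,0,3,0,0.4]]]'
python3 -m crank '[[[0,0,0,0,3,0,0.4],[0,0,0,0,3,0,0.4],[0,0,0,0,2,0,0.4],[0,0,0,0,0,0,0.4],[0,0,0,0,0,0,0.4]]]'
python3 look.py 11
python3 -m crank '[[[0,0,0,0.5,3,0,0.4],[0,0,0,1,3,0,0.4],[0,0,0,1.5,3,0,0.4],[0,0,0,2,3,0,0.4],[0,0,0,2,3,0,0.4],[0,0,0,2,3,0,0.4],[0,0,0,2.2,2.5,0,0.4],[0,0,0,2.2,2.5,0,0.4],[0,0,0,2.2,2,0,0.4],[0,0,0,2.2,1.7,0,0.4]]]'
python3 -m crank '[[[0,0,0,0,0,0,0.4],[0,0,0,0,0,0,0.4],[0,0,0,0,0,0,0.4],[0,0,0,0,0,0,0.4]]]'
python3 stems.py
```

```text
time_s: 38.22
tcp_pos: [493.2, -46.3, 84.5]
orientation: [[-1.0, -0.0, 0.001], [-0.0, 1.0, 0.0], [-0.001, 0.0, -1.0]]
contact_force: [0.2, 2.2, 5.3]
finger_gap: 15.4
finger_force: 30.0
time_s: 38.97
tcp_pos: [510.7, -77.7, 84.5]
orientation: [[-1.0, -0.0, 0.003], [-0.0, 1.0, -0.001], [-0.003, -0.001, -1.0]]
contact_force: [2.1, -6.2, 6.1]
finger_gap: 15.1
finger_force: 30.0
time_s: 39.8
tcp_pos: [511.5, -27.9, 202.8]
orientation: [[-1.0, 0.002, 0.006], [0.002, 1.0, -0.001], [-0.006, -0.001, -1.0]]
contact_force: [0.1, -0.0, 0.0]
finger_gap: 38.1
finger_force: 0.0
time_s: 40.22
tcp_pos: [509.7, 53.8, 198.6]
orientation: [[-1.0, -0.002, -0.0], [-0.002, 1.0, 0.0], [0.0, 0.0, -1.0]]
contact_force: [0.8, -0.3, 0.3]
finger_gap: 37.9
finger_force: 0.0
[509.83095409  53.04588448 198.52613495]
nest [ 250  187   44   43 1451] [531.2   1.9]
sc [337 188   6   5  20] [339.5 189.8] [455.9   1.2]
sc [446 218   9   9  60] [449.8 221.9] [560. 323.]
sc [449 234   8   9  56] [453.  238.4] [613.1 326.4]
sc [317 259   4   9  35] [318.5 262.9] [694.9 -55.5]
sc [337 259   5   9  40] [339.  262.9] [694.1   
[... 285 characters left out ...]
, 198.7]
orientation: [[-1.0, 0.001, -0.001], [0.001, 1.0, -0.0], [0.001, -0.0, -1.0]]
contact_force: [0.7, -0.5, -0.6]
finger_gap: 38.2
finger_force: 0.0
[687.80031124 318.88893459 198.98798615]
[69  6 13 11 77] [74.4 10.1] [456.7  14.2]
[324  35  25  24 482] [335.8  46.7] [548.7 332.5]
[322  97  22  22 379] [332.9 107.4] [608.  329.8]
[ 531  227   78   50 1870] [574.9 245.3] [766.4 671.7]
[503 249  14  16 177] [509.6 256.2] [772.1 550.6]
[248 262  13  49 354] [253.1 286.2] [801.9 240.6]
[385 262  13  49 353] [391.8 286.6] [802.5 398.9]
[  1 276  25  23 278] [ 12.8 287.1] [ 873.1 -266.3]
[494 289  13  15 127] [500.3 294.6] [828.7 551.7]
[ 198  314  273   17 1279] [358.9 324.2] [856.4 363.8]
```

View pics/wst.png

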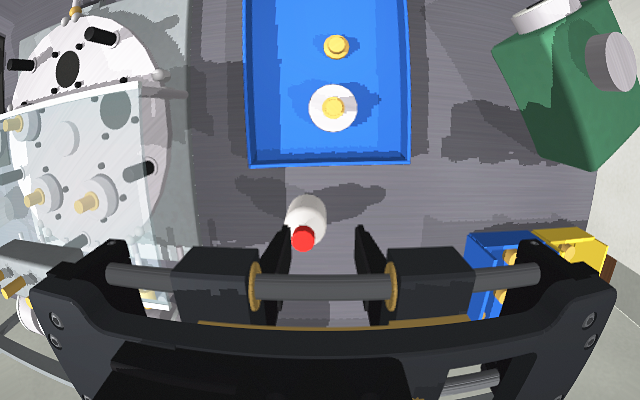

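D stands upright at (333,107) → (608.5,329.7), clear of the bush (336,47). Three gauges stand under the cover at left. Taking D.

```bash
python3 -m crank '[[[0,0,0,-1.6,0.2,-1.5,0.4],[0,0,0,-1.6,0.2,-1.5,0.4],[0,0,0,-1.6,0.2,-1.5,0.4],[0,0,0,-1.6,0.2,-1.5,0.4],[0,0,0,-1.5,0.2,-1.5,0.4],[0,0,0,0,0,-2,0.4],[0,0,0,0,0,-2,0.4],[0,0,0,0,0,-1.5,0.4],[0,0,0,0,0,-0.9,0.4],[0,0,0,0,0,-0.4,0.4]]]'
python3 -m crank '[[[0,0,0,0,0,0,0.4],[0,0,0,0,0,0,0.1],[0,0,0,0,0,0,0.1],[0,0,0,0,0,0,0.1],[0,0,0,0,0,0,0.1],[0,0,0,0,0,0,0.1],[0,0,0,0,0,0,0.1]]]' 40
```

```text
time_s: 42.37
tcp_pos: [608.6, 329.4, 54.8]
orientation: [[-1.0, 0.0, -0.001], [0.0, 1.0, -0.0], [0.001, -0.0, -1.0]]
contact_force: [0.9, -0.5, 0.2]
finger_gap: 38.5
finger_force: 0.0
time_s: 42.95
tcp_pos: [609.3, 330.1, 56.3]
orientation: [[-1.0, 0.0, 0.001], [0.0, 1.0, 0.0], [-0.001, 0.0, -1.0]]
contact_force: [-1.0, -0.5, 4.4]
finger_gap: 15.0
finger_force: 40.0
```

```bash
python3 -m crank '[[[0,0,0,0,0,1,0.1],[0,0,0,0,0,2,0.1],[0,0,0,0,0,2,0.1],[0,0,0,0,0,2,0.1],[0,0,0,0,0,2,0.1],[0,0,0,0,0,2,0.1],[0,0,0,-0.5,-1,2,0.1],[0,0,0,-1,-2,1.4,0.1],[0,0,0,-1,-2.3,0,0.1],[0,0,0,-1,-2.3,0,0.1]]]'
python3 -m crank '[[[0,0,0,-1,-2.4,0,0.1],[0,0,0,-1,-2.4,0,0.1],[0,0,0,-0.8,-2.4,0,0.1],[0,0,0,-0.6,-2.4,0,0.1],[0,0,0,-0.5,-2.4,0,0.1],[0,0,0,-0.3,-2.4,0,0.1],[0,0,0,-0.2,-2.4,0,0.1],[0,0,0,0,-2.4,0,0.1],[0,0,0,0,-2.4,0,0.1],[0,0,0,0,-2.2,0,0.1]]]'
python3 -m crank '[[[0,0,0,0,-1.2,-1,0.1],[0,0,0,0,0,-2,0.1],[0,0,0,0,0,-2,0.1],[0,0,0,0,0,-1,0.1],[0,0,0,0,0,0,0.1],[0,0,0,0,0,0,0.1],[0,0,0,0,0,0,0.1]]]'
```

```text
time_s: 43.78
tcp_pos: [573.5, 253.5, 201.0]
orientation: [[-1.0, -0.001, 0.002], [-0.001, 1.0, 0.001], [-0.002, 0.001, -1.0]]
contact_force: [1.2, -0.3, -1.1]
finger_gap: 14.9
finger_force: 40.0
time_s: 44.62
tcp_pos: [529.7, 14.7, 200.2]
orientation: [[-1.0, 0.0, 0.0], [0.0, 1.0, 0.0], [-0.0, 0.0, -1.0]]
contact_force: [0.9, -0.0, -1.8]
finger_gap: 15.0
finger_force: 40.0
time_s: 45.2
tcp_pos: [530.4, 4.3, 140.4]
orientation: [[-1.0, -0.001, 0.001], [-0.001, 1.0, -0.0], [-0.001, -0.0, -1.0]]
contact_force: [-0.3, -1.1, -0.2]
finger_gap: 15.1
finger_force: 40.0
```

```bash
python3 -m crank '[[[0,0,0,0,-0.05,-1.2,0.1],[0,0,0,0,0,-1.1,0.1],[0,0,0,0,0,-0.9,0.1],[0,0,0,0,0,-0.5,0.1],[0,0,0,0,0,-0.3,0.1],[0,0,0,0,0,-0.2,0.1],[0,0,0,0,0,-0.1,0.1],[0,0,0,0,0,0,0.1],[0,0,0,0,0,0,0.1]]]'
python3 -m crank '[[[0,0,0,0,0,0,0.25],[0,0,0,0,0,0,0.4],[0,0,0,0,0,0,0.4],[0,0,0,0,0,0,0.4],[0,0,0,0,0,2,0.4],[0,0,0,0,0,2,0.4],[0,0,0,0,0,2,0.4],[0,0,0,0,2,2,0.4],[0,0,0,0,2,2,0.4],[0,0,0,0,2,0,0.4]]]'
python3 -m crank '[[[0,0,0,-0.5,0.5,0,0.4],[0,0,0,-0.5,0.5,0,0.4],[0,0,0,-0.5,0.5,0,0.4],[0,0,0,-0.5,0.3,0,0.4],[0,0,0,0,0,0,0.4],[0,0,0,0,0,0,0.4]]]'
python3 look.py 12
```

```text
time_s: 45.95
tcp_pos: [530.2, 3.5, 97.3]
orientation: [[-1.0, -0.0, 0.001], [-0.0, 1.0, 0.0], [-0.001, 0.0, -1.0]]
contact_force: [-2.9, -0.0, 3.5]
finger_gap: 15.1
finger_force: 40.0
time_s: 46.78
tcp_pos: [531.2, 64.1, 200.1]
orientation: [[-1.0, 0.001, 0.005], [0.001, 1.0, 0.0], [-0.005, 0.0, -1.0]]
contact_force: [1.4, 0.0, -0.1]
finger_gap: 38.1
finger_force: 0.0
time_s: 47.28
tcp_pos: [509.8, 81.2, 196.5]
orientation: [[-1.0, 0.0, -0.0], [0.0, 1.0, 0.0], [0.0, 0.0, -1.0]]
contact_force: [0.4, 0.2, -0.1]
finger_gap: 37.8
finger_force: 0.0
[510.0542704   81.10952746 196.54608777]
sc [337 188   6   5  20] [339.5 189.8] [455.9   1.2]
sc [337 201   7  10  54] [340.2 205.7] [511.    3.5]
sc [446 218   9   9  59] [449.9 221.9] [560.1 323.2]
sc [317 259   4   9  35] [318.5 262.9] [694.9 -55.5]
sc [337 259   5   9  40] [339.  262.9] [694.1   1.1]
sc [357 260   5   9  39] [359.  263.8] [695.7  56.8]
```

D is seated. Last turn.

```bash
python3 -m crank '[[[0,0,0,0,0.03,-2,0.4],[0,0,0,0,0,-2,0.4],[0,0,0,0,0,-2,0.4],[0,0,0,0,0,-2,0.4],[0,0,0,0,0,-2,0.4],[0,0,0,0,0,-1.3,0.4],[0,0,0,0,0,0,0.4],[0,0,0,0,0,0,0.1],[0,0,0,0,0,0,0.1],[0,0,0,0,0,0,0.1]]]' 30
python3 -m crank '[[[0,0,0,0,0,0,0.1],[0,0,0,0,0,0,0.1],[0,0,0,0,0,0,0.1],[0,0,0,0,0,0,0.1]]]' 30
python3 -m crank '[[[0,0,0,-0.2,-0.29,0,0.1],[0,0,0,-0.2,-0.29,0,0.1],[0,0,0,-0.37,-0.6,0,0.1],[0,0,0,-0.34,-0.62,0,0.1],[0,0,0,-0.3,-0.64,0,0.1],[0,0,0,-0.27,-0.65,0,0.1],[0,0,0,-0.24,-0.67,0,0.1],[0,0,0,-0.2,-0.68,0,0.1],[0,0,0,-0.16,-0.69,0,0.1],[0,0,0,-0.13,-0.7,0,0.1]]]'
```

```text
time_s: 48.22
tcp_pos: [510.5, 81.7, 84.6]
orientation: [[-1.0, 0.0, 0.002], [0.0, 1.0, 0.0], [-0.002, 0.0, -1.0]]
contact_force: [0.6, 1.0, -0.5]
finger_gap: 23.3
finger_force: 0.0
time_s: 48.55
tcp_pos: [511.0, 81.4, 84.6]
orientation: [[-1.0, -0.0, 0.003], [-0.0, 1.0, -0.0], [-0.003, -0.0, -1.0]]
contact_force: [2.2, -5.2, 0.9]
finger_gap: 15.5
finger_force: 30.0
time_s: 49.38
tcp_pos: [484.4, 23.6, 84.5]
orientation: [[-1.0, -0.001, -0.002], [-0.001, 1.0, 0.001], [0.002, 0.001, -1.0]]
contact_force: [-5.7, 1.9, 10.1]
finger_gap: 15.6
finger_force: 30.0
```

```bash
python3 -m crank '[[[0,0,0,-0.09,-0.7,0,0.1],[0,0,0,-0.06,-0.7,0,0.1],[0,0,0,-0.02,-0.71,0,0.1],[0,0,0,0.02,-0.71,0,0.1],[0,0,0,0.06,-0.7,0,0.1],[0,0,0,0.09,-0.7,0,0.1],[0,0,0,0.13,-0.7,0,0.1],[0,0,0,0.16,-0.69,0,0.1],[0,0,0,0.2,-0.68,0,0.1],[0,0,0,0.24,-0.67,0,0.1]]]'
python3 -m crank '[[[0,0,0,0.27,-0.65,0,0.1],[0,0,0,0.3,-0.64,0,0.1],[0,0,0,0.34,-0.62,0,0.1],[0,0,0,0.37,-0.6,0,0.1],[0,0,0,0.2,-0.29,0,0.1],[0,0,0,0.2,-0.29,0,0.1],[0,0,0,0,0,0,0.1],[0,0,0,0,0,0,0.1],[0,0,0,0,0,0,0.1]]]'
python3 -m crank '[[[0,0,0,0,0,0,0.25],[0,0,0,0,0,0,0.4],[0,0,0,0,0,0,0.4],[0,0,0,0,0,0,0.4],[0,0,0,0,0,2,0.4],[0,0,0,0,0,2,0.4],[0,0,0,0,0,2,0.4],[0,0,0,0,0,3,0.4],[0,0,0,0,2,3,0.4],[0,0,0,0,2,3,0.4]]]'
python3 -m crank '[[[0,0,0,2,2,3,0.4],[0,0,0,3,1,3,0.4],[0,0,0,3,0.5,0,0.4],[0,0,0,3,0,0,0.4],[0,0,0,3,0,0,0.4],[0,0,0,2,0,0,0.4],[0,0,0,0,0,0,0.4],[0,0,0,0,0,0,0.4],[0,0,0,0,0,0,0.4]]]'
python3 look.py 13
python3 - <<'E'
from h import *
p=cv2.imread('pics/w13.png'); i=imaging.camera_info('wrist')
hsv=cv2.cvtColor(p,cv2.COLOR_BGR2HSV)
m=cv2.inRange(hsv,(10,50,90),(32,255,255)); n,l,s,c=cv2.connectedComponentsWithStats(m)
for k in range(1,n):
    w=onplane(i,'wrist',*c[k],85)
    if s[k][4]>30 and np.hypot(w[0]-619,w[1]-3)<150: print(s[k],c[k].round(1),w.round(1))
E
```

```text
time_s: 50.22
tcp_pos: [493.2, -46.3, 84.5]
orientation: [[-1.0, -0.0, 0.001], [-0.0, 1.0, 0.0], [-0.001, 0.0, -1.0]]
contact_force: [0.2, 1.4, 6.3]
finger_gap: 15.4
finger_force: 30.0
time_s: 50.97
tcp_pos: [510.7, -77.7, 84.5]
orientation: [[-1.0, -0.0, 0.003], [-0.0, 1.0, -0.001], [-0.003, -0.001, -1.0]]
contact_force: [1.4, -6.3, 4.3]
finger_gap: 15.2
finger_force: 30.0
time_s: 51.8
tcp_pos: [509.5, -36.8, 234.8]
orientation: [[-1.0, 0.002, -0.001], [0.002, 1.0, 0.0], [0.001, 0.0, -1.0]]
contact_force: [-0.7, -0.4, -0.3]
finger_gap: 38.0
finger_force: 0.0
time_s: 52.55
tcp_pos: [667.9, -2.3, 291.9]
orientation: [[-1.0, -0.0, -0.001], [-0.0, 1.0, 0.0], [0.001, 0.0, -1.0]]
contact_force: [1.5, 0.4, -1.1]
finger_gap: 37.8
finger_force: 0.0
[667.83989277  -2.3311857  292.33343539]
nest [307  48  37  35 998] [531.4   2. ]
sc [352 186   8   4  22] [356.1 187.2] [445.7  51.4]
sc [446 218   9   9  58] [449.8 221.9] [559.9 323.1]
sc [317 259   4   9  35] [318.5 262.9] [694.9 -55.5]
sc [337 259   5   9  40] [339.  262.9] [694.1   1.1]
sc [357 260   5   9  39] [359.  263.8] [695.7  56.8]
[243 104  19  15 193] [251.7 110.7] [589.4 -82.9]
[388 106  20  18 239] [397.9 114.6] [593.7  86.2]
[271 184  18  19 230] [278.7 193.4] [688.4 -53.7]
[355 186  18  20 218] [364.4 195.7] [691.3  49.2]
```

View pics/w13.png

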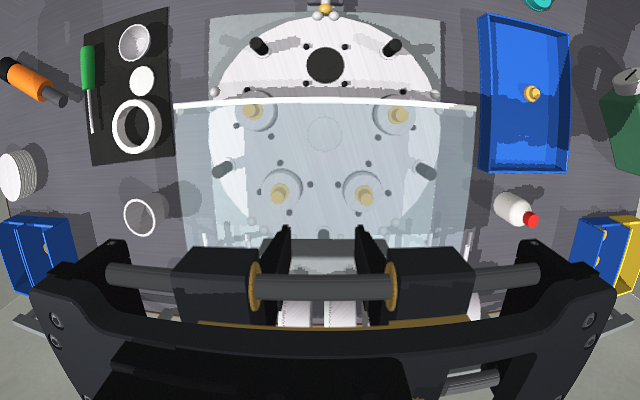

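The view shows an empty nest clicked at the front (325,65) and four gauges upright between their pips under the cover, at (252,111), (398,115), (279,193) and (364,196). The bush is still in the bin (532,94), and the gripper is clear of everything.

```bash
python3 -c "
from bench import r
print(r.job_done())"
```

```text
the job is handed in; nothing more can be done
None
```

All four gauges, including the one knocked aside in the bin, are seated in nests under the cover, with an empty nest clicked in at the front and the bush still in the bin; I handed the job in at about 53 s, and no verdict came back.

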